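Seat a filter in its slider and hold it in the transmission meter

TASK

With the hand press, push the filter fully home in its slider: pull the lever right down to its stop, then ease it back up under control, never letting it fly. Then take that slider out of the press by its handle, pass its nose through the slot in the front plate of the transmission meter and hold it there, level and still, with the filter centred under the detector and without leaning on the slot. The meter has no rest for the slider, so finish while still gripping it, and leave the other things on the bench where they are.

Things in the scene. Friction and masses are not known exactly. Their poses are not given: they have to be found in the camera images.
- press: White hand press, fixed. Origin on the bench under the ram axis; x along the nest (slider's handle to -x), lever points to +y, column 46 mm square at y = -92 mm. Bed top 45 mm high, x from -62 to +36 mm; 4 mm high rails and end stop locate the slider: lift it 5 mm or more, then draw it out to -x. Ram 20 mm thick, foot 85 mm high with the lever up, stroke 32 mm; head above 120 mm, 44 mm wide in x.
- press_lever (a joint): Lever angle, rad: 0 up at rest (29 degrees above level), 0.60 at the lower stop (6 degrees below level). A spring pushes it up all the way: 3 N at the knob at the top, 9 N at the bottom, plus 4 N while the filter goes in over the last 4 mm of ram stroke; the full stroke seats the filter. Let go while down, it flies up.
- lever_knob (a point): Centre of the black ball, 32 mm across, on the lever's end. It moves on an arc of 170 mm radius about the pivot, in the press's y-z plane: 82 mm above the pivot at rest, 17 mm below it at the stop, always on the +y side. The 12 mm rod comes to it from the pivot; nothing stands beside or below it.
- lever_pivot (a point): Lever pivot, 185 mm above the bench; the hinge line is parallel to the press's x axis.
- slider: The filter slider in the press: aluminium plate 110 x 32 x 8 mm with a black handle block. Origin under the filter's centre on the plate's underside; x to the nose, z up. Plate from x = -80 to +30 mm (last 9 mm taper to 27 x 4); handle 36 long, 16 wide, 30 high, from x = -116 to -80 mm, underside level with the plate's. About 0.12 kg, centre of mass near x = -50 mm.
- slider_handle (a point): Middle of the slider's handle block: x = -98 mm and 16 mm above the plate's underside in the slider's frame. Pinch it across its 16 mm width (slider's y).
- filter_centre (a point): Filter centre at half the plate's thickness: 4 mm above the slider's origin.
- filter (a joint): How far the round filter cell (26 mm across) has been pushed into the slider, in m: 0 as found, 4 mm proud of the plate; 0.004 fully home, flush with the plate. It is a tight fit and stays where it is pushed; unless it is home, it will not go through the slot.
- meter: White transmission meter, fixed: base 185 x 186 x 42 mm, on it a dark slotted front plate (110 mm wide, to 84 mm high) with a clear-walled box behind it, and a column with the detector arm over that. Origin on the bench below the beam axis; axes as at beam.
- beam (a point): Measuring point of the white transmission meter (fixed): on the beam axis under the detector barrel, level with the slot's middle, 60 mm above the bench. Axes as the meter's: slot on its -y side, a slider enters along +y, x along the slot's width. Inside at the beam it is free from 45 to 74 mm above the bench, 80 mm deep behind the front plate; roof 84 mm, detector 118 mm high.
- slot_mouth (a point): Centre of the slot on the outer face of the dark front plate, 36 mm before the beam axis along the meter's -y. The slot is level, 34 mm wide and 10 mm high (from 55 to 65 mm above the bench), in a plate 6 mm thick.
- spare_slider: Empty slider lying on the bench, like the one in the press but without a filter (a plain hole); to be left alone. Same frame as the slider's.
- objective: Brass microscope objective standing on the bench, 32 mm across, 52 mm high; to be left alone. Origin under its centre.
- oil_bottle: Amber bottle with a black cap, 34 mm across, 65 mm high; to be left alone. Origin under its centre.
- petri_dish: Clear closed dish, 62 mm across, 14 mm high; to be left alone. Origin under its centre.
- tweezers: Steel tweezers lying flat, 130 mm long along their x; to be left alone. Origin under the middle.
- screwdriver: Screwdriver with black handle lying on the bench, 160 mm long along its x; to be left alone. Origin under the middle.
- blower: Black rubber dust blower standing on its end, 60 mm across, 120 mm high; to be left alone. Origin under its centre.
Mind the look-alikes: they are no part of the job. What is shaped like the slider but yellow is not meant.

How it is judged (in metres and radians):
On the way, in this order (a step that is already met when the one before it is completed fails the run):
1. the lever is pulled down to its stop and the filter is home in the slider (value of joint press_lever above 0.55 rad and value of joint filter above 0.0032 m), for 0.1 s.
2. the lever is back up (value of joint press_lever below 0.08 rad), for 0.2 s.
At the end, for the whole second after the job is handed in: Slider gripped by the fingers and still, through the slot, filter centre within 5 mm of the beam axis and 4 mm of slot height, level within 4 degrees, under 5 N on the meter; filter within 0.8 mm of flush; press lever up within 0.08 rad (value of joint press_lever below 0.08 rad and value of joint filter above 0.0032 m and y of filter_centre in the frame of beam between -0.005 and 0.005 m and x of filter_centre in the frame of beam between -0.005 and 0.005 m and z of filter_centre in the frame of beam between -0.004 and 0.004 m and angle between slider's own z axis and vertical below 0.07 rad and contact force between the fingers and slider above 1 N and contact force between slider and meter below 5 N and linear speed of slider below 0.02 m/s); the arm keeps its last pose, push and grip.
It fails at once if the lever flies back instead of being eased (value of joint press_lever above 0.12 rad and velocity of joint press_lever below -1.5 rad/s).
It fails at once if another thing on the bench is disturbed (distance of any of spare_slider, objective, oil_bottle, petri_dish, tweezers, screwdriver, blower from where it was at the start of the episode above 0.03 m).
It also fails if it takes over 72 s, if anything falls off the work surface, if the arm or the gripper's body presses on something with over 40 N, if the wrist force passes 120 N, or if a joint passes its speed limit or range.

ROBOT

A 6-joint arm with a two-finger parallel gripper is mounted at the origin on the work surface. World frame = base frame: x ahead of the robot, y to its left, z up, the work surface at z = 0. Lengths are in mm, angles in rad, forces in N, time in s.
With the tool pointing down it reaches from about 250 to 775 mm from the base axis. Payload 4 kg.
Tool frame: the origin (TCP) lies on the centre line of the jaws, within the pads' length; the fingertips stand 22 mm ahead of it and the grasp point (between the pads) lies 3 mm ahead of it; y points along the fingers, z is the direction in which the jaws open and shut, and the axes are right-handed (so a half turn about y gives the same grasp; the last joint's range is limited). The gripper opens to 94 mm and grips with 3 to 60 N. Pads are 16 mm wide; open, the fingers measure 119 mm over their backs; the gripper's body (75 mm by 177 mm) begins 78 mm behind the grasp point.
Start: joints at [1.121, 0.087, 1.371, -0, 1.684, -0.103], TCP at [186.949, 517.27, 227.506] pointing down, gripper open.
Joint ranges: [-3.1, 3.1], [-0.76, 2.03], [0.27, 2.55], [-1.08, 4.22], [0.17, 2.65], [-2.57, 2.57]. Speed limits (rad/s): [2.79, 2.79, 3.14, 3.14, 3.14, 3.14].

INTERFACE

Orientations are given as a unit quaternion [w, x, y, z].
In Python, from rig import state, capture, sign_off gives the robot as it stands.
- The arm moves only by the tool jog_arm, never from a script. Its arguments are lists of equal length, an entry for each row: "dp": the shift along the tool's x, y, z in mm, a list of three; "dr": the turn, a rotation vector about the tool's x, y, z in degrees, a list of three; "jaw": the closure, from 0 (fully open) to 1 (shut). A call has 1 to 20 rows; each row shifts and turns the pose as measured when the row begins, along the tool's axes as they then stand; what a row does not reach is not made up. A row lasts 1/8 s, in which the tool goes at most 62.5 mm and 10.7 degrees, less where a joint would pass 70% of its speed; a pose out of reach is approached as far as the arm can. A call is refused whole if a number of a shift passes 62.5 or a number of a turn 10.7, either way. A call with a gripper value outside its range is refused whole. The fingers move at their own pace and stop on an object; the grip force is fixed at half the most. Time passes only in rows, so rows that do not move let the fingers close. It gives the time, the measured TCP pose, the force and the opening at its end, in the units of the state.
- state(): the state, without advancing time (a new reading comes with each control period).
- capture(name): name is "side" or "top" or "wrist"; returns a dict with "image" (420x560x3 uint8, red, green, blue), "z_map" (420x560 float32, mm along the optical axis (not along the pixel's ray), 0 where there is no reading), "mtx" (3x3 intrinsics, pixels), "view" (4x4, takes a point from world to camera coordinates). Camera axes: x right, y down, z forward; pixel columns grow to the right and rows downward; lengths in mm; the calibration is good to about 2 mm. The wrist camera is an equidistant fisheye: a pixel r from the principal point sees the ray r / f radians off the axis. A picture is of the moment at which its call begins.
- sign_off(): hands the job in, once; it reports no verdict.
The state is a dict: "t": time; "joints": joint angles; "joint_velocities": joint speeds; "tau": joint torques, N m; "tool_pos": TCP position; "tool_rot": TCP orientation; "force": force on the tool from outside, world axes, zero at the start; "moment": the same for the moment, N m; "grip_width": finger opening in mm.
Only numpy, scipy, OpenCV 4.12 (cv2) and the standard library are available. Lean on these libraries where they do the work, as an engineer would, in place of code of your own. Each camera call takes 0.05 s, during which the arm holds its last target.

## Working session

There is one attempt and no reset: what is moved stays moved. The work goes in short steps, Python scripts to look and compute and a tool call to move; the robot and the scene stay as the last step left them, time stands still between calls to the robot, and variables do not carry over. Pictures are saved under pics/ and viewed, and the job is handed in when it is done.

Besides the shell and the picture viewer there is one more tool, called by a JSON object that holds its "name" and its "arguments". jog_arm: Moves the arm, as the interface text tells. Its arguments: {"type":"object","properties":{"dp":{"type":"array"},"dr":{"type":"array"},"jaw":{"type":"array"}},"required":["dp","dr","jaw"]}

```bash
mkdir -p pics; cat > h.py <<'E'
import numpy as np,cv2
from rig import state,capture,sign_off
def save(n,c): cv2.imwrite(f'pics/{n}.png',cv2.cvtColor(c['image'],cv2.COLOR_RGB2BGR)); np.savez(f'pics/{n}.npz',**c)
def load(n): return dict(np.load(f'pics/{n}.npz'))
def cam(c):
    V=c['view'];R=V[:3,:3];return R,-R.T@V[:3,3]
def ray(c,u,v):
    R,o=cam(c);d=R.T@np.linalg.inv(c['mtx'])@np.array([u,v,1.]);return o,d
def onz(c,u,v,z):
    o,d=ray(c,u,v);return o+d*(z-o[2])/d[2]
def atd(c,u,v):
    o,d=ray(c,u,v);return o+d*c['z_map'][int(v),int(u)]
def proj(c,p):
    q=c['view'][:3,:3]@np.asarray(p,float)+c['view'][:3,3];q=c['mtx']@q;return q[:2]/q[2]
E
python3 - <<'E'
from h import *
for n in ('side','top'):
    c=capture(n);save(n+'0',c);R,o=cam(c);print(n,o,R[2],c['mtx'][0])
print(state())
E
```

```text
side [ 109.62608848 -694.95592179  783.14756648] [ 0.45675046  0.66540318 -0.59043851] [401.64699526   0.         285.01145591]
top [ 345.95458829   45.26724683 1530.04993133] [ 0.15640476 -0.01362065 -0.98759912] [490.5382647    0.         281.21177964]
{'t': 0.1, 'joints': array([ 1.12087947e+00,  8.79105844e-02,  1.37207255e+00, -6.28971755e-06,
        1.68357003e+00, -1.03122107e-01]), 'joint_velocities': array([ 1.45544553e-03, -1.22173114e-03, -4.27377789e-03,  3.46627810e-04,
       -4.03153061e-05,  3.21232436e-04]), 'tau': array([ 3.06529146e-03, -3.41253912e+01, -3.03300190e+01,  7.18983798e-02,
        3.04402225e-02, -7.60109288e-05]), 'tool_pos': array([186.76629605, 516.86064218, 226.42054684]), 'tool_rot': array([-0.69583543,  0.69717026, -0.12218426,  0.12181004]), 'force': array([-0.24130781, -0.14427417, -0.03984349]), 'moment': array([-0.02638206,  0.01024909,  0.02359007]), 'grip_width': 93.99198333382623}
```

View pics/side0.png

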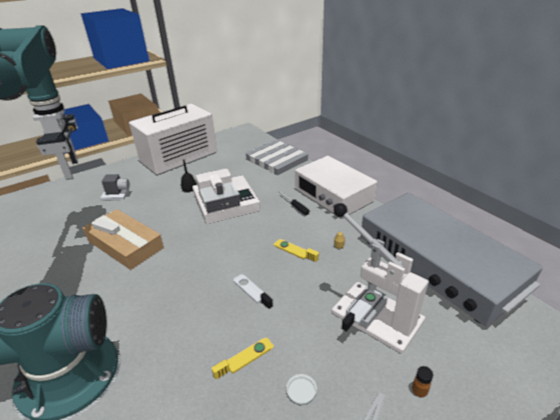

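View pics/top0.png

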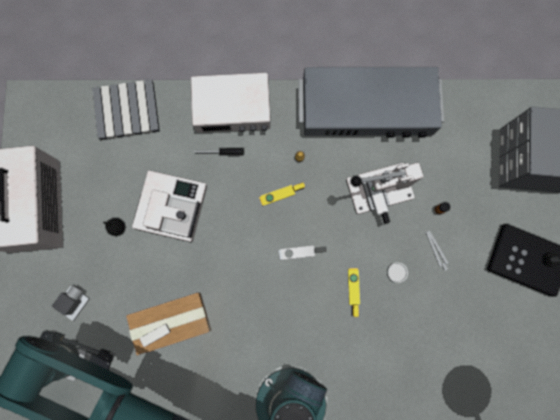

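```bash
python3 - <<'E'
from h import *
t=cv2.imread('pics/top0.png');s=cv2.imread('pics/side0.png')
def cr(im,x0,y0,w,h,k,n): cv2.imwrite(f'pics/{n}.png',cv2.resize(im[y0:y0+h,x0:x0+w],None,fx=k,fy=k,interpolation=cv2.INTER_CUBIC))
a=cv2.resize(t[150:250,320:440],(720,600),interpolation=cv2.INTER_CUBIC);cv2.imwrite('pics/c1.png',a)
cr(t,120,155,100,100,6,'c2')
cr(s,310,190,130,160,3.75,'c3')
cr(s,170,150,100,80,7,'c4')
c=load('top0')
for p in [(0,0,0),(500,0,0),(500,300,0)]: print(proj(c,p))
E
```

```text
[290.81732986 403.28078044]
[289.13935062 235.59363141]
[193.09356769 236.18464744]
```

View pics/c1.png

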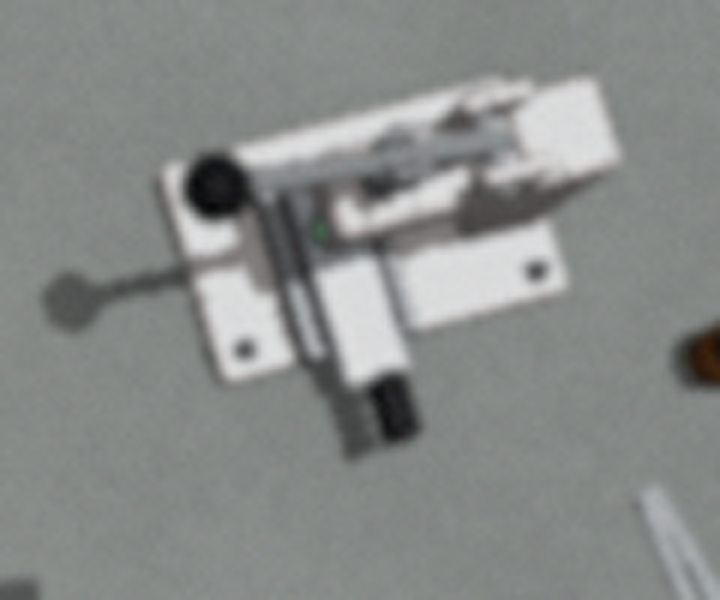

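View pics/c2.png

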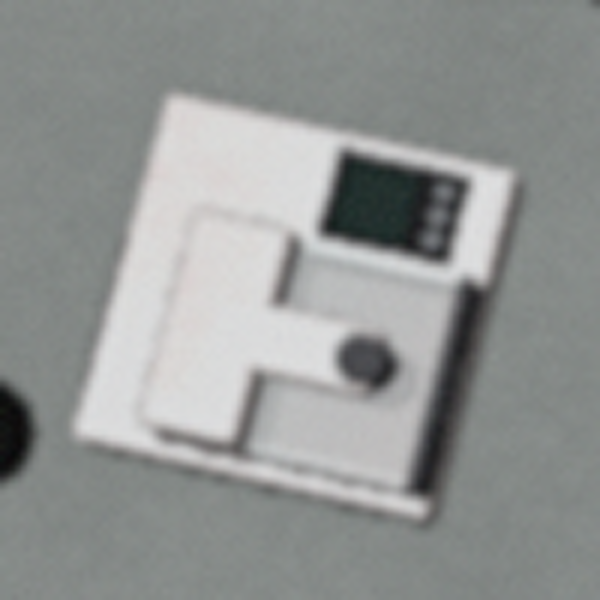

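View pics/c3.png

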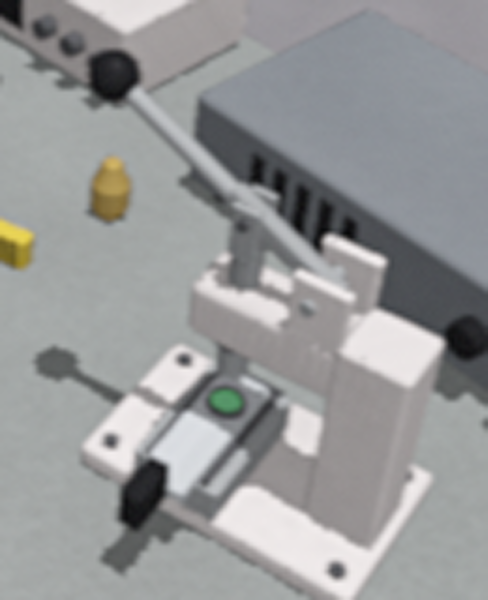

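View pics/c4.png

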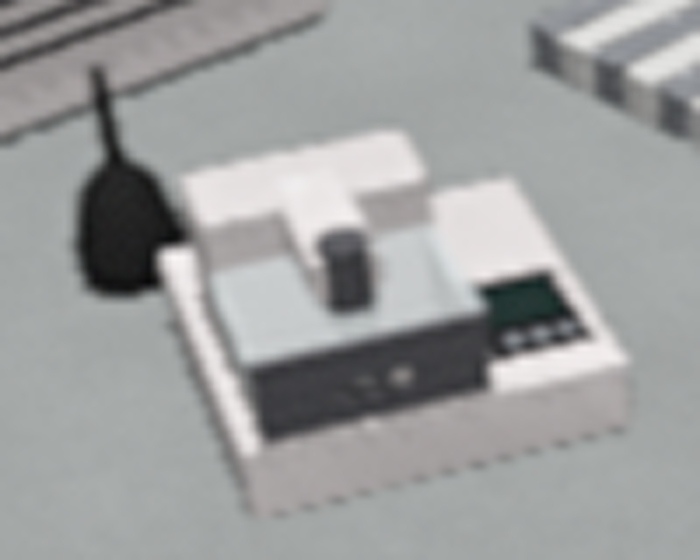

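```bash
python3 - <<'E'
from h import *
c=capture('wrist');save('w0',c);R,o=cam(c);print(o,R,c['mtx'],state()['tool_pos'])
t=load('top0')
from scipy.spatial.transform import Rotation as Ro
q=state()['tool_rot'];print(Ro.from_quat(q[[1,2,3,0]]).as_matrix())
# coarse
for n,(u,v,z) in dict(knob=(320+215/6,150+187/6,260),handle=(320+395/6,150+405/6,75),det=(120+365/6,155+362/6,150),plate_t=(120+475/6,155+285/6,84),plate_b=(120+425/6,155+490/6,84)).items(): print(n,onz(t,u,v,z),atd(t,u,v))
E
```

```text
[113.94765195 542.49544968 383.28598522] [[ 0.3401184   0.94038203 -0.00105218]
 [ 0.90622615 -0.32746564  0.26743302]
 [ 0.25114465 -0.09191241 -0.96357588]] [[325.1922621    0.         282.61400196]
 [  0.         325.1922621  211.04415148]
 [  0.           0.           1.        ]] [186.78853406 516.90788155 226.60156245]
[[ 9.40461278e-01 -7.28377950e-04  3.39900066e-01]
 [-3.39900806e-01 -1.52949183e-03  9.40460048e-01]
 [-1.65135988e-04 -9.99998565e-01 -1.68600409e-03]]
knob [ 617.4316256  -170.50636016  260.        ] [ 613.22535149 -167.16315682  279.67819524]
handle [ 545.16371356 -288.7002456    75.        ] [ 545.40378421 -289.10271608   73.24649207]
det [544.41465836 310.92196858 150.        ] [548.42351005 316.2881381  122.12328156]
plate_t [592.27712495 270.01304189  84.        ] [594.81641972 272.32990592  69.09293107]
plate_b [490.15702515 292.63968923  84.        ] [491.71331898 295.30943748  68.39361619]
```

View pics/w0.png

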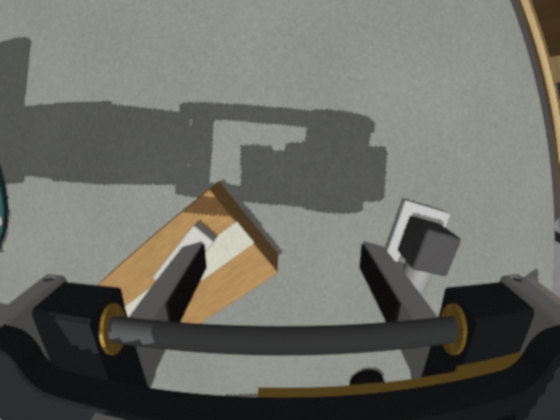

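```bash
cat >> h.py <<'E'
from scipy.spatial.transform import Rotation as Ro, Slerp
def pose():
    s=state();q=s['tool_rot'];return np.array(s['tool_pos']),Ro.from_quat(np.array(q)[[1,2,3,0]]),s
def toolR(zyaw,tilt=0):
    """pointing down, tool z at yaw deg; tilt = turn about tool z (deg)"""
    a=np.radians(zyaw);z=np.array([np.cos(a),np.sin(a),0]);y=np.array([0,0,-1.]);x=np.cross(y,z)
    return Ro.from_matrix(np.c_[x,y,z])*Ro.from_euler('z',tilt,degrees=True)
def plan(pts,start=None):
    """pts: list of (pos,R,n). prints rounded rows"""
    p,R=(pose()[:2] if start is None else start);dp=[];dr=[]
    for P,Rt,n in pts:
        P=np.array(P,float)
        p0,R0=p,R;S=Slerp([0,1],Ro.concatenate([R0,Rt]))
        for i in range(1,n+1):
            q=p0+(P-p0)*i/n;d=np.round(R.inv().apply(q-p),1);r=np.round((R.inv()*S(i/n)).as_rotvec(degrees=True),1)
            dp.append([float(x) for x in d+0.]);dr.append([float(x) for x in r+0.]);p=p+R.apply(d);R=R*Ro.from_rotvec(r,degrees=True)
    print('dp',str(dp).replace(' ',''));print('dr',str(dr).replace(' ',''));print(len(dp),'end',p.round(1))
    return p,R
E
python3 - <<'E'
from h import *
t=load('top0');s=load('side0')
# triangulate knob: dark blob near
def blob(c,u,v,r=14):
    im=c['image'].max(2);y0,x0=int(v)-r,int(u)-r;m=(im[y0:y0+2*r,x0:x0+2*r]<50).astype(np.uint8)
    n,l,st,ce=cv2.connectedComponentsWithStats(m);i=1+np.argmax(st[1:,4]);print(st[i]);return ce[i]+[x0,y0]
a=blob(t,356,181,9);b=blob(s,340,210,12);print(a,b)
def tri(c1,a,c2,b):
    o1,d1=ray(c1,*a);o2,d2=ray(c2,*b);k=np.linalg.lstsq(np.c_[d1,-d2],o2-o1,rcond=None)[0];P,Q=o1+d1*k[0],o2+d2*k[1];return (P+Q)/2,np.linalg.norm(P-Q)
print(tri(t,a,s,b))
for n,u,v in [('obj',299,156),('bot',442,208),('dish',397,272),('twz',437,250),('scr',230,152),('blow',115,226),('spare',303,252)]: print(n,onz(t,u,v,20).round())
plan([([187,517,330],pose()[1],3),([600,-112,370],toolR(15),16)])
E
```

```text
[ 4  4 11 10 74]
[  6   6  13  13 117]
[355.93243243 180.82432432] [339.39316239 209.87179487]
(array([ 616.91539804, -169.7248759 ,  264.38776485]), np.float64(1.153296559789745))
obj [751. -33.  20.]
bot [ 582. -479.   20.]
dish [ 384. -329.   20.]
twz [ 451. -456.   20.]
scr [765. 185.  20.]
blow [531. 538.  20.]
spare [447. -42.  20.]
dp [[0.1,-34.5,0.0],[0.0,-34.4,0.0],[0.1,-34.5,0.0],[37.6,-2.5,-28.2],[39.3,-2.4,-25.9],[40.7,-2.5,-23.5],[42.1,-2.4,-21.0],[43.3,-2.5,-18.4],[44.3,-2.5,-15.8],[45.1,-2.4,-13.1],[45.9,-2.5,-10.4],[46.4,-2.4,-7.6],[46.8,-2.5,-4.8],[47.0,-2.4,-1.9],[47.0,-2.5,0.9],[46.9,-2.5,3.6],[46.6,-2.4,6.6],[46.1,-2.5,9.2],[45.5,-2.4,12.1]]
dr [[0.0,0.0,0.0],[0.0,0.0,0.0],[0.0,0.0,0.0],[0.0,3.4,0.0],[0.0,3.5,0.0],[0.0,3.4,0.0],[0.0,3.5,0.0],[0.0,3.4,0.0],[0.0,3.5,0.0],[0.0,3.4,0.0],[0.0,3.5,0.0],[0.0,3.4,0.0],[0.0,3.5,0.0],[0.1,3.4,0.0],[0.0,3.4,0.0],[0.0,3.5,0.0],[0.0,3.4,0.0],[0.0,3.5,0.0],[0.0,3.4,0.0]]
19 end [ 600. -112.  370.]
```

Look-alikes for the slider: the yellow ones at top (283,194) and (354,292), and the spare with no filter at (303,252). The real one is at (378,205) in the press, with a black handle and green filter; crops c1 and c3 confirm it. The objective at (299,156) and the bottle at (442,208) could be mistaken for the knob; the knob is at (356,181), triangulated to z=264 where 267 is expected.

{"name": "jog_arm", "arguments": {"dp": [[0,-34,0],[0,-34,0],[0,-34,0],[37.6,-2.5,-28.2],[39.3,-2.4,-25.9],[40.7,-2.5,-23.5],[42.1,-2.4,-21.0],[43.3,-2.5,-18.4],[44.3,-2.5,-15.8],[45.1,-2.4,-13.1],[45.9,-2.5,-10.4],[46.4,-2.4,-7.6],[46.8,-2.5,-4.8],[47.0,-2.4,-1.9],[47.0,-2.5,0.9],[46.9,-2.5,3.6],[46.6,-2.4,6.6],[46.1,-2.5,9.2],[45.5,-2.4,12.1]], "dr": [[0,0,0],[0,0,0],[0,0,0],[0,3.4,0],[0,3.5,0],[0,3.4,0],[0,3.5,0],[0,3.4,0],[0,3.5,0],[0,3.4,0],[0,3.5,0],[0,3.4,0],[0,3.5,0],[0,3.4,0],[0,3.4,0],[0,3.5,0],[0,3.4,0],[0,3.5,0],[0,3.4,0]], "jaw": [0,0,0,0,0,0,0,0,0,0,0,0,0,0,0,0,0,0,0]}}

```text
t: 2.52
tool_pos: [601.5, -135.6, 367.0]
tool_rot: [-0.551, 0.56, -0.438, 0.437]
force: [-0.3, 0.5, 1.4]
grip_width: 93.7
```

```bash
python3 - <<'E'
from h import *
c=capture('wrist');save('w1',c);p,R,s=pose();print(p,R.as_matrix().round(3),s['joints'],s['force'])
E
```

```text
[ 603.56019594 -141.06939555  364.09931793] [[ 0.228 -0.01   0.974]
 [-0.974 -0.011  0.228]
 [ 0.009 -1.    -0.013]] [-0.31364167  0.27379388  0.88509762 -0.01523216  1.98897595 -0.54940305] [-1.70780849 -1.74848108 -2.45589878]
```

View pics/w1.png

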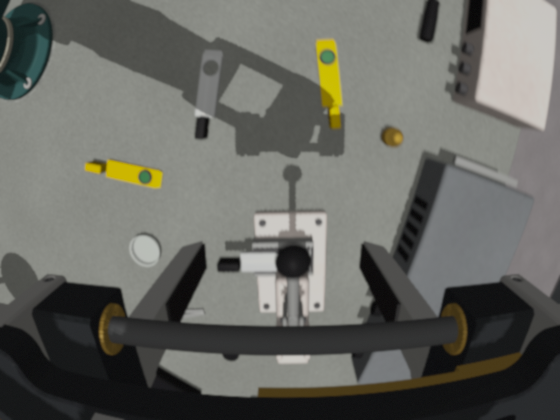

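```bash
cat >> h.py <<'E'
def fray(c,u,v):
    K=c['mtx'];x=(u-K[0,2])/K[0,0];y=(v-K[1,2])/K[1,1];r=np.hypot(x,y)+1e-12;d=np.array([np.sin(r)*x/r,np.sin(r)*y/r,np.cos(r)])
    R,o=cam(c);return o,R.T@d
def fonz(c,u,v,z):
    o,d=fray(c,u,v);return o+d*(z-o[2])/d[2]
def fproj(c,P):
    q=c['view'][:3,:3]@np.asarray(P,float)+c['view'][:3,3];th=np.arctan2(np.hypot(q[0],q[1]),q[2]);a=np.arctan2(q[1],q[0]);K=c['mtx']
    return np.array([K[0,2]+K[0,0]*th*np.cos(a),K[1,2]+K[1,1]*th*np.sin(a)])
def crop(n,x0,y0,w,h,k): 
    im=cv2.imread(f'pics/{n}.png');cv2.imwrite(f'pics/{n}_c{x0}.png',cv2.resize(im[y0:y0+h,x0:x0+w],None,fx=k,fy=k,interpolation=cv2.INTER_CUBIC))
E
python3 - <<'E'
from h import *
c=capture('wrist');save('w2',c);p,R,s=pose();print(p,s['joint_velocities'].round(3))
crop('w2',200,190,160,140,4.2)
E
```

```text
[ 602.31228373 -138.31896234  363.76966061] [ 0.05  -0.06   0.052  0.04   0.037 -0.004]
```

View pics/w2_c200.png

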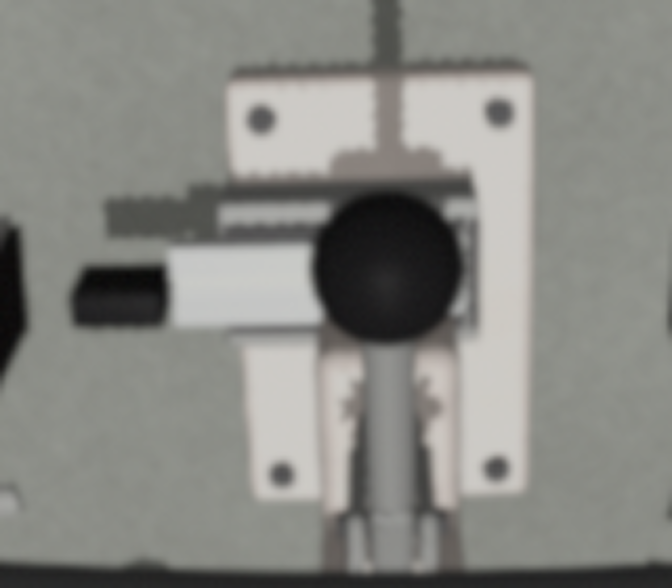

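```bash
python3 - <<'E'
from h import *
c=load('w2');f=lambda u,v,z:fonz(c,200+u/4.2,190+v/4.2,z)
for z in (8,14):
    h=[f(261,119,z),f(500,112,z),f(282,473,z),f(497,468,z)]
    yaw=lambda d:np.degrees(np.arctan2(d[1],d[0]))
    print(z,[x[:2].round(1) for x in h],yaw(h[1]-h[0]),yaw(h[3]-h[2]),yaw(h[0]-h[2])-90,yaw(h[1]-h[3])-90,np.linalg.norm(h[0]-h[1]),np.linalg.norm(h[1]-h[3]))
im=c['image'][:,:].max(2)
m=np.zeros_like(im);m[225:280,265:320]=(im[225:280,265:320]<45)
n,l,st,ce=cv2.connectedComponentsWithStats(m);i=1+np.argmax(st[1:,4]);k=ce[i];print(st[i],k)
print('knob',fonz(c,*k,267))
t=load('top0');print('knobtop',onz(t,355.9,180.8,267))
hd=f(120,297,75);print('handle top ctr',hd)
a,b=f(168,286,53),f(310,286,53);print('plate mid line',a,b,yaw(b-a))
print('lever base line',f(388,267,267), f(388,540,190))
E
```

```text
8 [array([ 585. , -228.8]), array([ 675.8, -204.3]), array([ 627.2, -385.9]), array([ 718.2, -361.9])] 15.094061088905795 14.78093031771658 15.044767229479248 15.058862971209692 94.07360853874447 163.15665966823764
14 [array([ 585. , -226.9]), array([ 674.8, -202.7]), array([ 626.7, -382.1]), array([ 716.7, -358.4])] 15.094061088905802 14.780930317716578 15.044767229479206 15.058862971209692 92.97171537542971 161.24559012779756
[275 236  35  35 965] [291.77409326 252.99067358]
knob [ 617.21695871 -169.99558489  267.        ]
knobtop [ 616.92118261 -169.52403226  267.        ]
handle top ctr [ 549.42000571 -285.35083261   75.        ]
plate mid line [ 564.63502803 -287.13849957   53.        ] [ 616.68916458 -274.22053097   53.        ] 13.937199740208698
lever base line [ 617.84447929 -170.39927557  267.        ] [ 647.86491758 -287.24973889  190.        ]
```

```bash
cat >> h.py <<'E'
YAW=15.0;K0=np.array([617.1,-169.8,267.])
yh=np.array([-np.sin(np.radians(YAW)),np.cos(np.radians(YAW)),0]);xh=np.array([yh[1],-yh[0],0]);zh=np.array([0,0,1.])
O=K0-100*yh;O[2]=0
PIV=K0-np.sqrt(170**2-82**2)*yh-82*zh
A0=np.arctan2(82,np.sqrt(170**2-82**2))
def knob(q): return PIV+170*(np.cos(A0-q)*yh+np.sin(A0-q)*zh)
def lev(p): d=p-PIV;return A0-np.arctan2(d@zh,d@yh)
E
python3 - <<'E'
from h import *
T=toolR(15,15)
print(T.as_matrix().round(2))
g=K0-T.apply([0,3,0]);
plan([(g-T.apply([0,60,0]),T,6),(g,T,6)])
E
```

```text
[[ 0.25 -0.07  0.97]
 [-0.93  0.25  0.26]
 [-0.26 -0.97 -0.  ]]
dp [[8.4,6.0,1.3],[8.6,5.7,1.3],[8.9,5.2,1.3],[9.1,4.9,1.2],[9.3,4.4,1.1],[9.5,4.1,1.1],[0.0,10.0,0.0],[0.0,10.0,0.0],[0.0,10.0,0.0],[0.0,10.0,0.0],[0.0,10.0,0.0],[0.0,10.0,0.0]]
dr [[0.1,-0.3,2.5],[0.1,-0.3,2.6],[0.1,-0.3,2.5],[0.1,-0.3,2.6],[0.1,-0.2,2.5],[0.1,-0.3,2.6],[0.0,0.0,0.0],[0.0,0.0,0.0],[0.0,0.0,0.0],[0.0,0.0,0.0],[0.0,0.0,0.0],[0.0,0.0,0.0]]
12 end [ 617.3 -170.5  269.8]
```

{"name": "jog_arm", "arguments": {"dp": [[8.4,6.0,1.3],[8.6,5.7,1.3],[8.9,5.2,1.3],[9.1,4.9,1.2],[9.3,4.4,1.1],[9.5,4.1,1.1],[0,0,0],[0,0,0]], "dr": [[0.1,-0.3,2.5],[0.1,-0.3,2.6],[0.1,-0.3,2.5],[0.1,-0.3,2.6],[0.1,-0.2,2.5],[0.1,-0.3,2.6],[0,0,0],[0,0,0]], "jaw": [0.25,0.25,0.25,0.25,0.25,0.25,0.25,0.25]}}

```text
t: 3.62
tool_pos: [620.0, -179.5, 326.3]
tool_rot: [0.616, -0.5, 0.501, -0.346]
force: [-0.4, -0.3, 0.9]
grip_width: 70.0
```

```bash
python3 - <<'E'
from h import *
c=capture('wrist');save('w3',c)
p,R,s=pose();print(p,s['joint_velocities'].round(3),s['grip_width'],s['force'])
T=toolR(15,15);g=K0-T.apply([0,3,0])
print('knob in tool',R.inv().apply(K0-p))
plan([(g,T,5)])
E
```

```text
[ 620.04950216 -179.40265712  326.24450812] [ 0.    -0.002 -0.001  0.002 -0.    -0.001] 70.58628305474144 [ 0.11516552 -0.59850986 -0.77164862]
knob in tool [ 6.44233891 59.74354967 -0.16392595]
dp [[1.3,11.3,0.0],[1.2,11.4,-0.1],[1.2,11.4,0.0],[1.2,11.3,-0.1],[1.2,11.4,0.0]]
dr [[0.0,0.1,-0.2],[0.1,0.1,-0.1],[0.0,0.1,-0.2],[0.1,0.1,-0.1],[0.0,0.1,-0.2]]
5 end [ 617.3 -170.5  269.9]
```

View pics/w3.png

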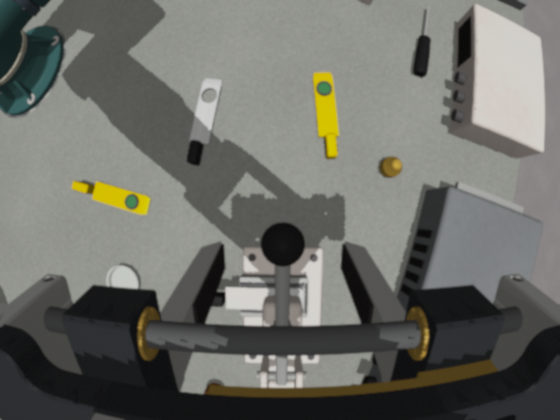

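The knob is at (283,243), midway between the fingers at about 205 and 360. I'll descend and close.

{"name": "jog_arm", "arguments": {"dp": [[1.3,11.3,0],[1.2,11.4,0],[1.2,11.4,0],[1.2,11.3,0],[1.2,11.4,0],[0,0,0],[0,0,0],[0,0,0],[0,0,0],[0,0,0],[0,0,0]], "dr": [[0,0,0],[0,0,0],[0,0,0],[0,0,0],[0,0,0],[0,0,0],[0,0,0],[0,0,0],[0,0,0],[0,0,0],[0,0,0]], "jaw": [0.25,0.25,0.25,0.25,0.25,0.25,0.5,1,1,1,1]}}

```text
t: 5.05
tool_pos: [616.6, -168.0, 267.7]
tool_rot: [0.616, -0.5, 0.5, -0.346]
force: [-2.4, -0.9, -0.4]
grip_width: 30.6
```

```bash
python3 - <<'E'
from h import *
c=capture('wrist');save('w4',c)
p,R,s=pose();print(p,s['joint_velocities'].round(3),s['grip_width'],s['force'])
print('knob in tool',R.inv().apply(K0-p),R.as_euler('ZYX',degrees=True))
print(fproj(load('w3'),K0))
E
```

```text
[ 616.64029512 -168.00379291  267.72261162] [-0.001 -0.     0.     0.002 -0.    -0.   ] 30.799268232657976 [-1.65151872 -0.00303628  0.29004355]
knob in tool [ 1.97984476  0.19547422 -0.04313467] [-74.30631916  15.6603565  -90.04726823]
[282.20128897 242.08895374]
```

View pics/w4.png

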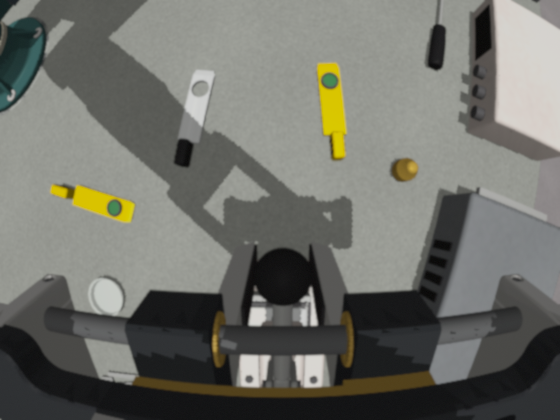

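```bash
cat >> h.py <<'E'
def arc(dq,n,slack=0):
    p,R,_=pose();dp=[];dr=[]
    Q=Ro.from_rotvec(-xh*dq/n);q2=PIV+Q.apply(p-PIV)
    d=R.inv().apply(q2-p);r=(R.inv()*Q*R).as_rotvec(degrees=True);print('row',d.round(2),r.round(2))
E
python3 - <<'E'
from h import *
p,_,_=pose();print(lev(p),A0);arc(0.6,15)
E
```

```text
0.0015193287262609267 0.5033388086470219
row [-1.42  6.73  0.04] [-0.03  0.01 -2.29]
```

{"name": "jog_arm", "arguments": {"dp": [[-1.4,6.7,0],[-1.4,6.7,0],[-1.4,6.7,0],[-1.4,6.7,0],[-1.4,6.7,0]], "dr": [[0,0,-2.3],[0,0,-2.3],[0,0,-2.3],[0,0,-2.3],[0,0,-2.3]], "jaw": [1,1,1,1,1]}}

```text
t: 5.72
tool_pos: [613.8, -157.4, 243.1]
tool_rot: [0.578, -0.548, 0.442, -0.412]
force: [-0.6, 0.1, 4.3]
grip_width: 31.0
```

```bash
python3 - <<'E'
from h import *
p,R,s=pose();q=lev(p);print(p,s['force'],s['grip_width'],q,np.linalg.norm((p-PIV)@np.c_[yh,zh]),(p-PIV)@xh,R.inv().apply(knob(q)-p));arc(0.04,1)
E
```

```text
[ 613.79963543 -157.38056464  243.06186993] [-0.56362456  0.14116774  4.30786798] 30.978339657053628 0.15873622261390763 171.8708595615974 0.026479023665508365 [ 1.79465366  0.5268696  -0.04942994]
row [-1.8   6.63 -0.02] [-0.02 -0.01 -2.29]
```

{"name": "jog_arm", "arguments": {"dp": [[-1.6,6.7,0],[-1.6,6.7,0],[-1.6,6.7,0],[-1.6,6.7,0],[-1.6,6.7,0],[-1.6,6.7,0],[-1.6,6.7,0],[-1.6,6.7,0],[-1.6,6.7,0]], "dr": [[0,0,-2.3],[0,0,-2.3],[0,0,-2.3],[0,0,-2.3],[0,0,-2.3],[0,0,-2.3],[0,0,-2.3],[0,0,-2.3],[0,0,-2.3]], "jaw": [1,1,1,1,1,1,1,1,1]}}

```text
t: 6.85
tool_pos: [611.6, -149.0, 200.6]
tool_rot: [-0.492, 0.617, -0.328, 0.519]
force: [-5.1, 1.8, 7.5]
grip_width: 30.5
```

```bash
python3 - <<'E'
from h import *
p,R,s=pose();q=lev(p);print(p,s['force'],s['grip_width'],q,np.linalg.norm((p-PIV)@np.c_[yh,zh]),(p-PIV)@xh,R.inv().apply(knob(q)-p));arc(0.04,1)
c=capture('wrist');save('w5',c)
E
```

```text
[ 611.61453452 -149.00592385  200.6332372 ] [-5.10859111  1.77346771  7.46733559] 30.450656531168004 0.41186197548051323 171.13690043293138 0.08335015264393725 [ 1.04060889  0.45557865 -0.09524215]
row [-2.63  6.32 -0.15] [-0.   -0.05 -2.29]
```

View pics/w5.png

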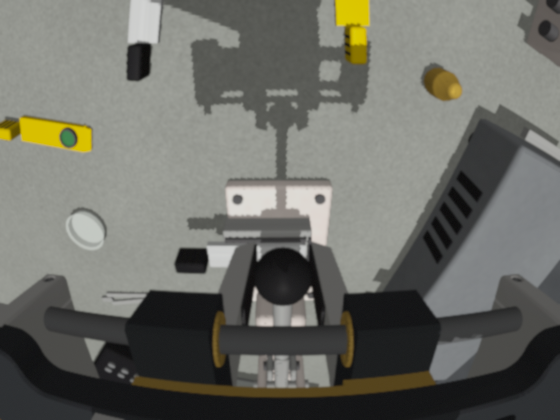

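{"name": "jog_arm", "arguments": {"dp": [[-2.5,6.9,0],[-2.5,6.9,0],[-2.5,6.9,0],[-2.5,6.9,0],[-2.5,6.9,0],[-2.5,6.9,0]], "dr": [[0,0,-1.8],[0,0,-1.8],[0,0,-1.8],[0,0,-1.8],[0,0,-1.8],[0,0,-1.8]], "jaw": [1,1,1,1,1,1]}}

```text
t: 7.65
tool_pos: [611.7, -149.1, 172.4]
tool_rot: [-0.439, 0.643, -0.265, 0.569]
force: [-8.7, 6.5, 11.4]
grip_width: 30.5
```

```bash
python3 - <<'E'
from h import *
p,R,s=pose();q=lev(p);print(p,s['force'],s['grip_width'],q,np.linalg.norm((p-PIV)@np.c_[yh,zh]),(p-PIV)@xh,R.inv().apply(knob(q)-p));arc(0.04,1)
print(R.as_euler('ZYX',degrees=True))
E
```

```text
[ 611.68817841 -149.08135042  172.42501548] [-8.7082241   6.51302901 11.38095997] 30.468909824087152 0.5770325399146032 170.79300353547802 0.13496285818239145 [ 0.71572902  0.34071849 -0.13679348]
row [-2.85  6.21 -0.22] [ 0.03 -0.07 -2.29]
[-75.77675597 -29.98060868 -87.90212851]
```

{"name": "jog_arm", "arguments": {"dp": [[-3.3,6.2,0],[-3.3,6.2,0],[-3.3,6.2,0]], "dr": [[0,0,-0.5],[0,0,-0.5],[0,0,-0.5]], "jaw": [1,1,1]}}

```text
t: 8.02
tool_pos: [612.0, -149.7, 166.2]
tool_rot: [-0.428, 0.645, -0.253, 0.58]
force: [-15.4, 11.3, 24.3]
grip_width: 30.7
```

```bash
python3 - <<'E'
from h import *
p,R,s=pose();q=lev(p);print(p,s['force'],s['grip_width'],q,np.linalg.norm((p-PIV)@np.c_[yh,zh]),(p-PIV)@xh);arc(0.04,1)
c=capture('wrist');save('w6',c);c=capture('side');save('s6',c);crop('s6',310,190,130,150,4)
E
```

```text
[ 611.98546726 -149.73326902  166.20502372] [-15.44504745  11.33286278  24.29889165] 30.678845331842005 0.6136931895709259 170.6609036466698 0.2533928872733713
row [-2.84  6.2  -0.26] [ 0.05 -0.08 -2.29]
```

View pics/w6.png

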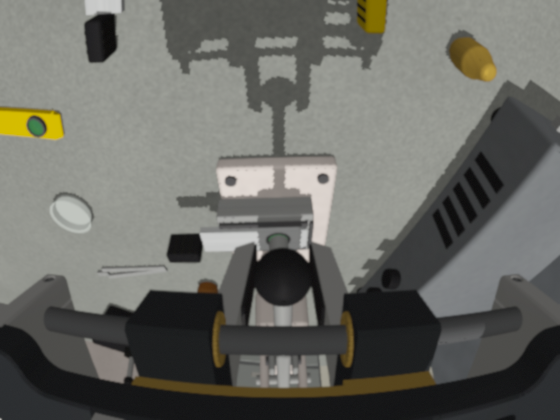

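View pics/s6_c310.png

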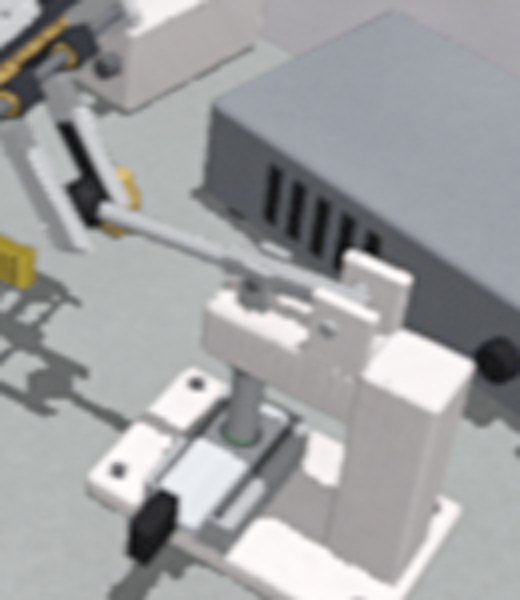

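{"name": "jog_arm", "arguments": {"dp": [[-2.8,6,0],[-2.8,6,0],[0.8,-2,0],[2.0,-4.5,0],[2.8,-6.2,0],[2.7,-6.3,0],[2.6,-6.3,0],[2.5,-6.4,0],[2.3,-6.4,0],[2.2,-6.5,0]], "dr": [[0,0,0],[0,0,0],[0,0,0.6],[0,0,1.5],[0,0,2],[0,0,2],[0,0,2],[0,0,2],[0,0,2],[0,0,2]], "jaw": [1,1,1,1,1,1,1,1,1,1]}}

```text
t: 9.38
tool_pos: [613.6, -156.0, 237.6]
tool_rot: [-0.494, 0.603, -0.318, 0.539]
force: [3.6, -8.2, 0.0]
grip_width: 30.9
```

```bash
python3 - <<'E'
from h import *
p,R,s=pose();q=lev(p);print(p,s['force'],s['grip_width'],q,np.linalg.norm((p-PIV)@np.c_[yh,zh]),(p-PIV)@xh);arc(-0.04,1);print(R.inv().apply(knob(q)-p),R.as_euler('ZYX',degrees=True))
E
```

```text
[ 613.61491741 -156.00379077  237.59272025] [ 3.59883631 -8.2078944   0.02070219] 30.885549284643048 0.1914879174843353 171.41185962779076 0.20439041668549351
row [ 4.28 -5.33  0.46] [-0.07  0.15  2.29]
[ 1.12479651  0.8476391  -0.22685637] [-76.73349238 -19.66891672 -85.76542297]
```

{"name": "jog_arm", "arguments": {"dp": [[4.0,-5.0,0.3],[3.8,-5.2,0.3],[3.5,-5.4,0.2],[3.3,-5.5,0.2],[2,-3.5,0],[0,0,0]], "dr": [[0,0,2.3],[0,0,2.3],[0,0,2.3],[0,0,2.3],[0,0,1],[0,0,0]], "jaw": [1,1,1,1,1,1]}}

```text
t: 10.12
tool_pos: [616.5, -166.7, 264.7]
tool_rot: [-0.543, 0.57, -0.373, 0.491]
force: [-0.3, -0.4, 3.7]
grip_width: 30.6
```

```bash
python3 - <<'E'
from h import *
p,R,s=pose();q=lev(p);print(p,s['force'],s['grip_width'],q,np.linalg.norm((p-PIV)@np.c_[yh,zh]),(p-PIV)@xh);arc(-0.04,1);print(R.inv().apply(knob(q)-p),R.as_euler('ZYX',degrees=True))
c=capture('wrist');save('w7',c)
E
```

```text
[ 616.45514164 -166.73438232  264.7273115 ] [-0.34868801 -0.41543717  3.71907682] 30.595605626315486 0.020386206011979435 171.67954486911427 0.1705548946480959
row [ 4.2  -5.41  0.45] [-0.04  0.16  2.29]
[ 1.3514772   0.98830322 -0.2161621 ] [-76.02626238  -8.91013697 -85.83925972]
```

View pics/w7.png

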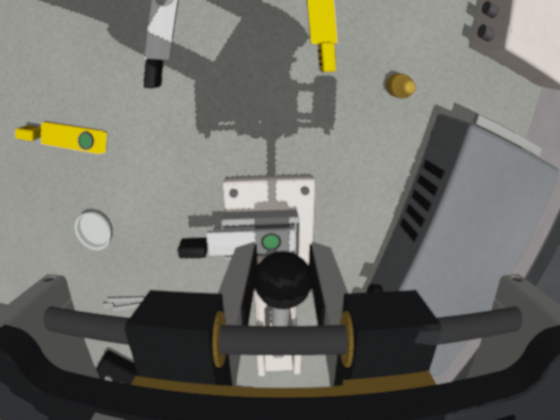

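{"name": "jog_arm", "arguments": {"dp": [[1.6,-2.4,0],[1,-1.6,0],[0,0,0],[0,0,0],[0,0,0],[0,0,0],[0,-20,0],[0,-30,0],[0,-40,0],[0,-20,0]], "dr": [[0,0,0],[0,0,0],[0,0,0],[0,0,0],[0,0,0],[0,0,0],[0,0,0],[0,0,0],[0,0,0],[0,0,0]], "jaw": [1,1,1,0.45,0.3,0.2,0.2,0.2,0.2,0.2]}}

```text
t: 11.42
tool_pos: [603.0, -153.3, 383.5]
tool_rot: [-0.542, 0.57, -0.372, 0.493]
force: [0.0, -0.2, 0.3]
grip_width: 74.8
```

```bash
python3 - <<'E'
from h import *
p,R,s=pose();print(p,s['force'],s['grip_width'],s['joints'])
c=capture('side');save('s8',c);crop('s8',310,190,130,150,4)
c=capture('wrist');save('w8',c);crop('w8',180,180,160,140,4.2)
im=c['image'];print(im.shape)
E
```

```text
[ 602.95948912 -153.2902845   383.47492437] [ 0.01507836 -0.21057216  0.30831887] 74.83611190812663 [-0.28749817  0.17235376  0.97794329 -0.10330949  1.84472865 -0.57250926]
(420, 560, 3)
```

View pics/s8_c310.png

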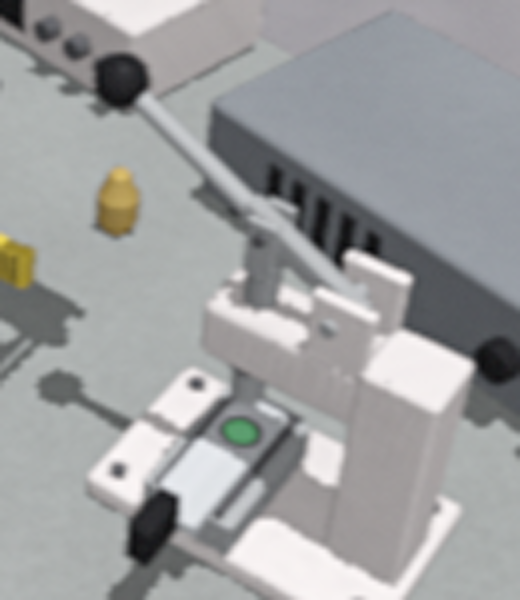

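View pics/w8.png

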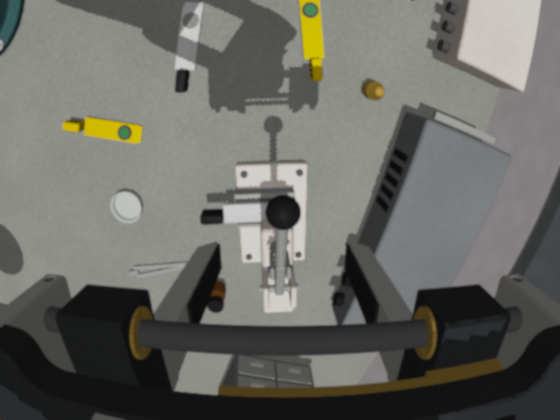

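```bash
cat >> h.py <<'E'
HND=O-98*xh+61*zh
TH=toolR(YAW-90,20)
E
python3 - <<'E'
from h import *
print(HND)
g=HND-TH.apply([0,3,0]);a=g-TH.apply([0,90,0])
plan([([530,-270,350],TH,13),(a,TH,4)])
E
```

```text
[ 548.32117353 -291.75684905   61.        ]
dp [[6.8,3.2,-7.9],[7.8,2.9,-7.0],[8.7,2.7,-6.1],[9.4,2.4,-5.0],[10.1,2.1,-3.8],[10.4,1.8,-2.6],[10.7,1.5,-1.3],[10.9,1.3,0.0],[10.8,0.9,1.2],[10.6,0.7,2.6],[10.2,0.5,3.8],[9.7,0.2,5.0],[9.0,0.0,6.2],[21.9,45.7,6.4],[21.8,45.6,6.4],[21.9,45.7,6.4],[21.9,45.7,6.4]]
dr [[0.4,6.9,1.5],[0.4,7.0,1.5],[0.4,6.9,1.5],[0.3,6.9,1.5],[0.4,7.0,1.5],[0.4,6.9,1.6],[0.4,6.9,1.5],[0.4,6.9,1.5],[0.4,7.0,1.5],[0.4,6.9,1.5],[0.4,6.9,1.5],[0.4,7.0,1.5],[0.4,6.9,1.5],[0.0,0.0,0.0],[0.0,0.0,0.0],[0.0,0.0,0.0],[0.0,0.0,0.0]]
17 end [ 517.6 -300.   148.4]
```

{"name": "jog_arm", "arguments": {"dp": [[6.8,3.2,-7.9],[7.8,2.9,-7.0],[8.7,2.7,-6.1],[9.4,2.4,-5.0],[10.1,2.1,-3.8],[10.4,1.8,-2.6],[10.7,1.5,-1.3],[10.9,1.3,0.0],[10.8,0.9,1.2],[10.6,0.7,2.6],[10.2,0.5,3.8],[9.7,0.2,5.0],[9.0,0.0,6.2],[21.9,45.7,6.4],[21.8,45.6,6.4],[21.9,45.7,6.4],[17,35,5],[0,0,0],[0,0,0]], "dr": [[0.4,6.9,1.5],[0.4,7.0,1.5],[0.4,6.9,1.5],[0.3,6.9,1.5],[0.4,7.0,1.5],[0.4,6.9,1.6],[0.4,6.9,1.5],[0.4,6.9,1.5],[0.4,7.0,1.5],[0.4,6.9,1.5],[0.4,6.9,1.5],[0.4,7.0,1.5],[0.4,6.9,1.5],[0,0,0],[0,0,0],[0,0,0],[0,0,0],[0,0,0],[0,0,0]], "jaw": [0.45,0.45,0.45,0.45,0.45,0.45,0.45,0.45,0.45,0.45,0.45,0.45,0.45,0.45,0.45,0.45,0.45,0.45,0.45]}}

```text
t: 13.9
tool_pos: [502.3, -295.5, 132.2]
tool_rot: [0.186, 0.05, 0.715, -0.672]
force: [-0.1, 0.4, 0.2]
grip_width: 52.0
```

```bash
python3 - <<'E'
from h import *
p,R,s=pose();print(p,s['force'],s['grip_width'],s['joints'],s['joint_velocities'].round(3))
print('handle in tool',R.inv().apply(HND-p))
c=capture('wrist');save('w9',c);print(fproj(c,HND),fproj(c,O+45*zh))
E
```

```text
[ 502.25252093 -295.52219863  132.24235387] [-0.08436287  0.36452787  0.19558596] 52.035990989787614 [-0.79868928  0.05769246  1.63130837  0.3115554   1.29986932  0.5150596 ] [-0.002  0.007  0.024 -0.006  0.001  0.001]
handle in tool [-19.55250766  82.29591042   7.55342084]
[291.2928169  200.88880005] [283.85968688  90.90556165]
```

View pics/w9.png

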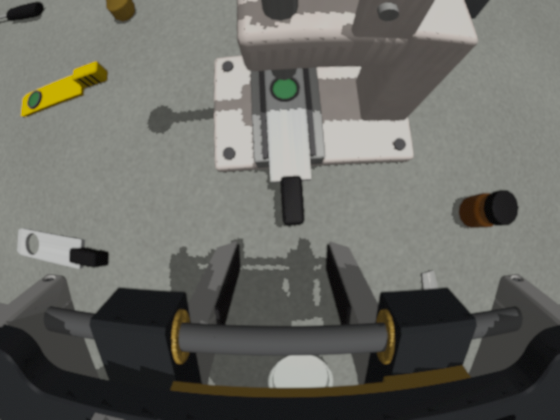

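```bash
python3 - <<'E'
from h import *
c=load('w9');im=c['image'].astype(int);crop('w9',230,50,120,190,3.1)
g=((im[...,1]-im[...,0]>25)).astype(np.uint8);g[:, :200]=0;g[150:]=0
n,l,st,ce=cv2.connectedComponentsWithStats(g);i=1+np.argmax(st[1:,4]);print(st[i],ce[i],fonz(c,*ce[i],53),O)
m=np.zeros(im.shape[:2],np.uint8);m[172:230,270:315]=(im[172:230,270:315].max(2)<48)
n,l,st,ce=cv2.connectedComponentsWithStats(m);i=1+np.argmax(st[1:,4]);print(st[i],ce[i])
r=cv2.minAreaRect(np.argwhere(l==i)[:,::-1].astype(np.float32));print(r)
print([fproj(c,O+x*xh+y*yh+z*zh).round(1) for x in(-116,-80) for y in (-8,8) for z in (75,)])
E
```

```text
[273  79  24  20 389] [284.35989717  88.35475578] [ 641.80443536 -267.27297008   53.        ] [ 642.98190451 -266.39258263    0.        ]
[281 177  22  48 937] [291.58377801 200.7054429 ]
((291.729248046875, 200.6261444091797), (46.927635192871094, 20.690317153930664), 86.8201675415039)
[array([304.1, 223.4]), array([281.6, 224.8]), array([300.7, 173.5]), array([278.6, 174.9])]
```

View pics/w9_c230.png

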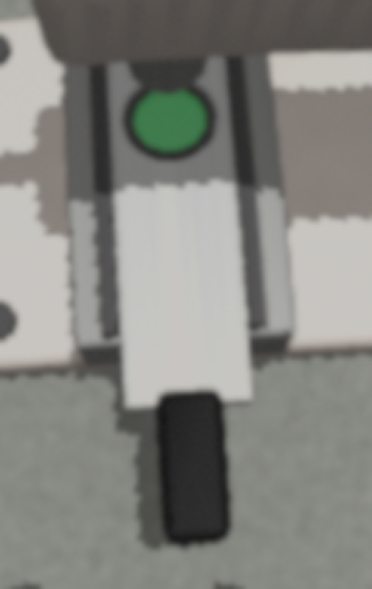

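```bash
python3 - <<'E'
from h import *
g=HND-TH.apply([0,3,0])
plan([(g-TH.apply([0,60,0]),TH,4),(g,TH,5)])
E
```

```text
dp [[-4.8,4.8,1.8],[-4.7,4.8,1.9],[-4.8,4.9,2.0],[-4.6,4.8,2.1],[0.0,12.0,0.0],[0.0,12.0,0.0],[0.0,12.0,0.0],[0.0,12.0,-0.1],[0.0,12.0,0.0]]
dr [[0.1,-1.0,0.1],[0.1,-0.9,0.1],[0.1,-1.0,0.2],[0.1,-0.9,0.1],[0.0,0.0,0.0],[0.0,0.0,0.0],[0.0,0.0,0.0],[0.0,0.0,0.0],[0.0,0.0,0.0]]
9 end [ 547.3 -292.    63.8]
```

{"name": "jog_arm", "arguments": {"dp": [[-4.8,4.8,1.8],[-4.7,4.8,1.9],[-4.8,4.9,2.0],[-4.6,4.8,2.1],[0,12,0],[0,12,0],[0,8,0],[0,0,0]], "dr": [[0.1,-1.0,0.1],[0.1,-0.9,0.1],[0.1,-1.0,0.2],[0.1,-0.9,0.1],[0,0,0],[0,0,0],[0,0,0],[0,0,0]], "jaw": [0.45,0.45,0.45,0.45,0.45,0.45,0.45,0.45]}}

```text
t: 14.95
tool_pos: [543.1, -295.4, 91.5]
tool_rot: [0.217, 0.03, 0.704, -0.676]
force: [0.2, 0.2, 0.1]
grip_width: 51.8
```

```bash
python3 - <<'E'
from h import *
p,R,s=pose();print(p,s['force'],s['joint_velocities'].round(3))
print('handle in tool',R.inv().apply(HND-p))
c=capture('wrist');save('w10',c);print(fproj(c,HND+14*zh))
g=HND-TH.apply([0,3,0])
plan([(g,TH,4)])
E
```

```text
[ 543.14514301 -295.41147581   91.512385  ] [0.21119629 0.16325398 0.10182941] [ 0.    -0.003 -0.006  0.002 -0.007  0.   ]
handle in tool [ 4.96992219 30.67020637 -2.40656215]
[276.92711248 259.72411536]
dp [[1.3,7.0,-0.7],[1.3,7.1,-0.6],[1.3,7.0,-0.6],[1.2,7.0,-0.7]]
dr [[-0.1,0.1,-0.1],[-0.1,0.1,0.0],[-0.1,0.1,-0.1],[-0.1,0.2,-0.1]]
4 end [ 547.3 -292.    63.8]
```

View pics/w10.png

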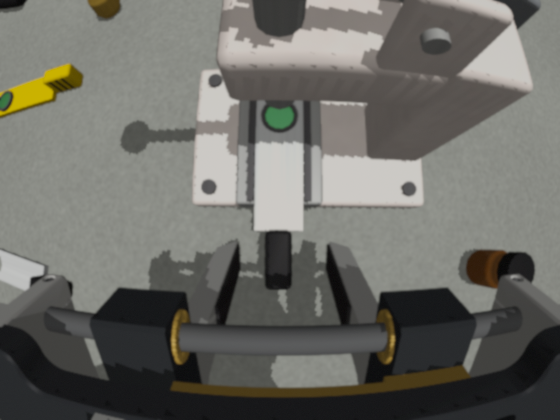

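The handle top centre is at (278,260), against (277,260) predicted. I'll go in and grip.

{"name": "jog_arm", "arguments": {"dp": [[1.3,7,-0.7],[1.3,7,-0.6],[1.3,7,-0.6],[1.2,7,-0.7],[0,0,0],[0,0,0],[0,0,0],[0,0,0],[0,0,0]], "dr": [[-0.1,0.1,0],[-0.1,0.1,0],[-0.1,0.1,0],[-0.1,0.2,0],[0,0,0],[0,0,0],[0,0,0],[0,0,0],[0,0,0]], "jaw": [0.45,0.45,0.45,0.45,0.45,0.6,1,1,1]}}

```text
t: 16.12
tool_pos: [548.0, -292.5, 63.5]
tool_rot: [0.214, 0.034, 0.706, -0.674]
force: [-0.6, -1.5, -0.7]
grip_width: 15.7
```

```bash
python3 - <<'E'
from h import *
p,R,s=pose();print(p,s['force'],s['moment'],s['grip_width'],s['joint_velocities'].round(3))
print('handle in tool',R.inv().apply(HND-p), 'tilt err',(TH.inv()*R).as_rotvec(degrees=True))
up=p+8*zh
plan([(p+10*zh,R,5),(p+10*zh-40*xh,R,5)])
E
```

```text
[ 547.9903623  -292.51532164   63.52290233] [-0.63635492 -1.51012751 -0.73071021] [-0.40840682  0.38856523 -0.22052553] 15.68017021948609 [ 0.    -0.002  0.003 -0.01  -0.013 -0.003]
handle in tool [ 0.39480513  2.54402188 -0.64948788] tilt err [0.06534947 0.06279423 0.35895642]
dp [[-0.7,-1.9,0.0],[-0.7,-1.9,0.0],[-0.7,-1.8,0.0],[-0.7,-1.9,0.0],[-0.7,-1.9,0.0],[7.5,-2.8,0.0],[7.5,-2.8,0.0],[7.5,-2.7,0.0],[7.5,-2.8,0.1],[7.5,-2.8,0.0]]
dr [[0.0,0.0,0.0],[0.0,0.0,0.0],[0.0,0.0,0.0],[0.0,0.0,0.0],[0.0,0.0,0.0],[0.0,0.0,0.0],[0.0,0.0,0.0],[0.0,0.0,0.0],[0.0,0.0,0.0],[0.0,0.0,0.0]]
10 end [ 509.4 -302.9   73.5]
```

{"name": "jog_arm", "arguments": {"dp": [[-0.8,-2.3,0],[-0.8,-2.3,0],[-0.8,-2.3,0],[-0.8,-2.3,0],[-0.8,-2.3,0],[0,0,0]], "dr": [[0,0,0],[0,0,0],[0,0,0],[0,0,0],[0,0,0],[0,0,0]], "jaw": [1,1,1,1,1,1]}}

```text
t: 16.88
tool_pos: [546.9, -292.2, 75.5]
tool_rot: [0.214, 0.033, 0.707, -0.674]
force: [0.0, -0.5, -1.9]
grip_width: 15.9
```

```bash
python3 - <<'E'
from h import *
p,R,s=pose();print(p,s['force'],s['moment'],s['grip_width'])
c=capture('wrist');save('w11',c);c=capture('side');save('s11',c);crop('s11',310,190,130,150,4)
plan([(p+3*zh-80*xh,R,6)])
E
```

```text
[ 546.94018921 -292.22747563   75.54527766] [ 0.04086395 -0.46400897 -1.85606893] [-0.08431237  0.43337703 -0.05656822] 15.9020373093113
dp [[12.3,-5.1,0.0],[12.3,-5.2,0.1],[12.3,-5.1,0.0],[12.3,-5.1,0.1],[12.3,-5.1,0.0],[12.3,-5.2,0.0]]
dr [[0.0,0.0,0.0],[0.0,0.0,0.0],[0.0,0.0,0.0],[0.0,0.0,0.0],[0.0,0.0,0.0],[0.0,0.0,0.0]]
6 end [ 469.7 -312.9   78.6]
```

View pics/w11.png

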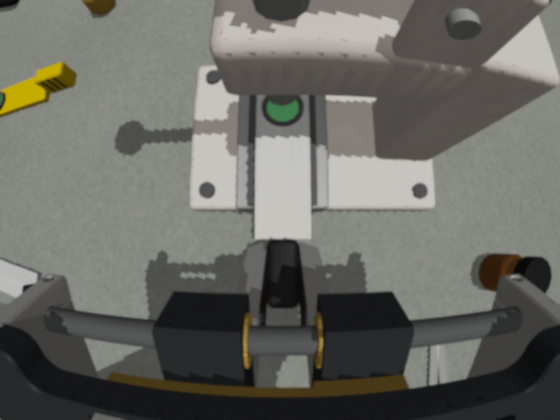

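View pics/s11_c310.png

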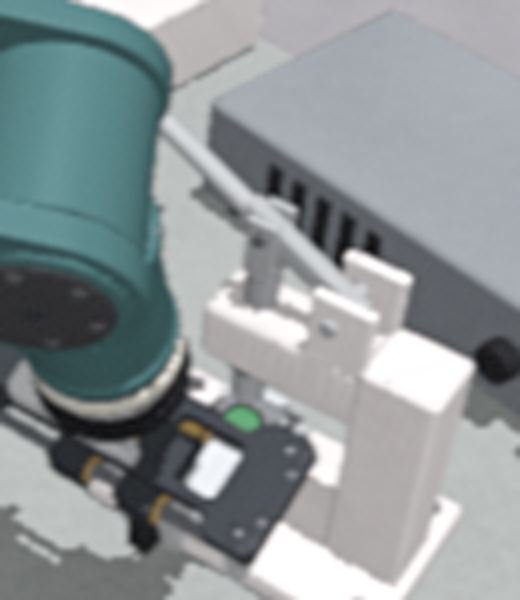

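{"name": "jog_arm", "arguments": {"dp": [[8,-3.3,0],[12.3,-5.1,0],[12.3,-5.1,0],[12.3,-5.1,0],[14,-6,0],[14,-6,0],[14,-6,0],[14,-6,0],[14,-6,0],[0,0,0]], "dr": [[0,0,0],[0,0,0],[0,0,0],[0,0,0],[0,0,0],[0,0,0],[0,0,0],[0,0,0],[0,0,0],[0,0,0]], "jaw": [1,1,1,1,1,1,1,1,1,1]}}

```text
t: 18.23
tool_pos: [416.5, -327.1, 81.5]
tool_rot: [0.213, 0.033, 0.706, -0.674]
force: [0.8, 0.7, -2.2]
grip_width: 16.0
```

```bash
python3 - <<'E'
from h import *
p,R,s=pose();print(p,s['force'],s['moment'],s['grip_width'],s['joints'])
c=capture('wrist');save('w12',c)
E
```

```text
[ 416.52286458 -327.09518944   81.47965114] [ 0.7932684   0.69777037 -2.16539307] [-0.14056437  0.40426254 -0.0324238 ] 16.04158619320269 [-0.98013181  0.00647718  1.79357529  0.35180138  1.24228153  0.23413911]
```

View pics/w12.png

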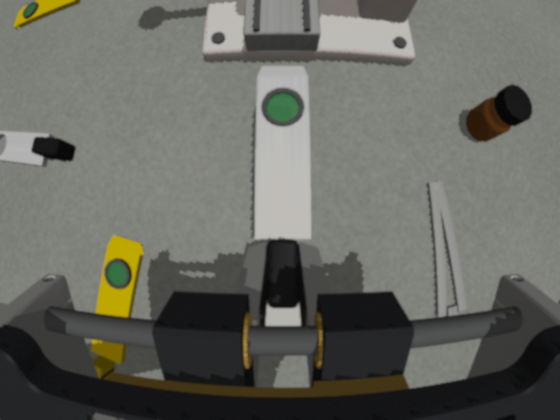

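```bash
cat >> h.py <<'E'
def TM(y): return toolR(y-90+90-90+0,20) if 0 else toolR(y-90,20)   # y = nose yaw
E
python3 - <<'E'
from h import *
p,R,s=pose()
c=load('w12')
# filter centre via depth & plane of expected
print('filter depth',c['z_map'][106,283])
u,v=283,106;o,d=fray(c,u,v);Rc,_=cam(c);dc=Rc@d;P=o+d*(c['z_map'][v,u]/dc[2]);print('filter world',P,'tool',R.inv().apply(P-p))
for (u,v) in [(283,80),(283,140),(283,180),(283,220),(268,170),(300,170)]:
    o,d=fray(c,u,v);dc=Rc@d;P=o+d*(c['z_map'][v,u]/dc[2]);print((u,v),P.round(1),R.inv().apply(P-p).round(1))
st=(p,R)
mid=Ro.from_rotvec([0,0,np.radians(20)])*R
end=TM(77.5)
plan([(np.array([405,-210,195]),mid,6),(np.array([497,90,200]),end,12)])
E
```

```text
filter depth 192.36157
filter world [ 512.40699849 -303.03968429   69.08847887] tool [-87.99872409  45.65002015   1.33125243]
(283, 80) [ 529.4 -298.6   70.5] [-105.    50.3    1.3]
(283, 140) [ 491.1 -308.7   68.8] [-67.2  38.3   1.3]
(283, 180) [ 467.2 -315.    70.5] [-44.6  28.2   1.3]
(283, 220) [ 444.9 -320.9   70.2] [-22.8  20.5   1.3]
(268, 170) [ 470.7 -305.1   70.7] [-50.2  30.1  -7.4]
(300, 170) [ 475.6 -323.    70.1] [-50.1  30.6  11.2]
dp [[-9.4,-16.7,-19.4],[-10.4,-16.3,-19.1],[-11.5,-15.9,-18.9],[-12.6,-15.5,-18.5],[-13.5,-15.2,-18.1],[-14.4,-14.8,-17.7],[-19.5,6.7,-16.1],[-20.3,7.1,-14.9],[-21.2,7.3,-13.4],[-22.0,7.6,-12.1],[-22.6,7.8,-10.6],[-23.1,8.1,-9.0],[-23.7,8.2,-7.6],[-24.1,8.3,-6.0],[-24.3,8.5,-4.4],[-24.6,8.5,-2.7],[-24.7,8.6,-1.2],[-24.7,8.5,0.5]]
dr [[-1.2,-3.1,0.0],[-1.1,-3.2,0.0],[-1.2,-3.1,0.0],[-1.1,-3.1,0.0],[-1.2,-3.1,0.0],[-1.1,-3.2,0.0],[-1.2,-3.3,0.0],[-1.2,-3.4,0.0],[-1.3,-3.3,0.0],[-1.2,-3.3,-0.1],[-1.2,-3.4,0.0],[-1.2,-3.3,0.0],[-1.3,-3.3,0.0],[-1.2,-3.4,0.0],[-1.2,-3.3,0.0],[-1.2,-3.4,-0.1],[-1.2,-3.3,0.0],[-1.3,-3.3,0.0]]
18 end [497.  90. 200.]
```

{"name": "jog_arm", "arguments": {"dp": [[-9.4,-16.7,-19.4],[-10.4,-16.3,-19.1],[-11.5,-15.9,-18.9],[-12.6,-15.5,-18.5],[-13.5,-15.2,-18.1],[-14.4,-14.8,-17.7],[-19.5,6.7,-16.1],[-20.3,7.1,-14.9],[-21.2,7.3,-13.4],[-22.0,7.6,-12.1],[-22.6,7.8,-10.6],[-23.1,8.1,-9.0],[-23.7,8.2,-7.6],[-24.1,8.3,-6.0],[-24.3,8.5,-4.4],[-24.6,8.5,-2.7],[-15,5,0],[0,0,0],[0,0,0]], "dr": [[-1.2,-3.1,0],[-1.1,-3.2,0],[-1.2,-3.1,0],[-1.1,-3.1,0],[-1.2,-3.1,0],[-1.1,-3.2,0],[-1.2,-3.3,0],[-1.2,-3.4,0],[-1.3,-3.3,0],[-1.2,-3.3,0],[-1.2,-3.4,0],[-1.2,-3.3,0],[-1.3,-3.3,0],[-1.2,-3.4,0],[-1.2,-3.3,0],[-1.2,-3.4,0],[-1.2,-3.3,0],[0,0,0],[0,0,0]], "jaw": [1,1,1,1,1,1,1,1,1,1,1,1,1,1,1,1,1,1,1]}}

```text
t: 20.65
tool_pos: [486.9, 73.8, 206.7]
tool_rot: [0.532, -0.331, 0.62, -0.472]
force: [-0.3, -0.5, -1.3]
grip_width: 15.9
```

```bash
python3 - <<'E'
from h import *
p,R,s=pose();print(p,s['force'],s['grip_width'],s['joints'],s['joint_velocities'].round(3));print((TM(77.5).inv()*R).as_rotvec(degrees=True))
c=capture('wrist');save('w13',c)
E
```

```text
[486.9259269   73.82357532 206.71800587] [-0.27058883 -0.49436885 -1.26477707] 15.882562999452606 [-0.20318736 -0.10680848  1.64461707  0.35414848  1.58034805  0.03700292] [ 0.004  0.004 -0.004 -0.001  0.001 -0.003]
[0.92590124 0.66206059 0.31554927]
```

View pics/w13.png

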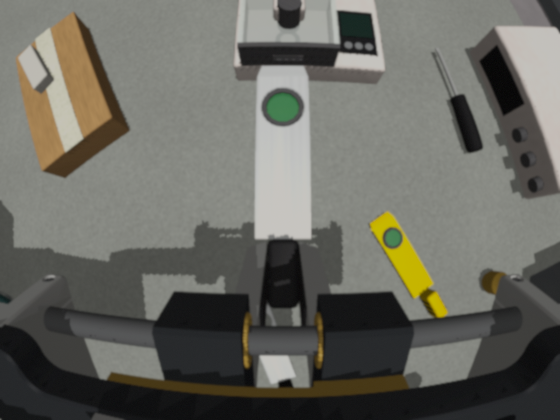

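```bash
python3 - <<'E'
from h import *
crop('w13',220,0,180,100,4.4)
E
```

```text
(no output)
```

View pics/w13_c220.png

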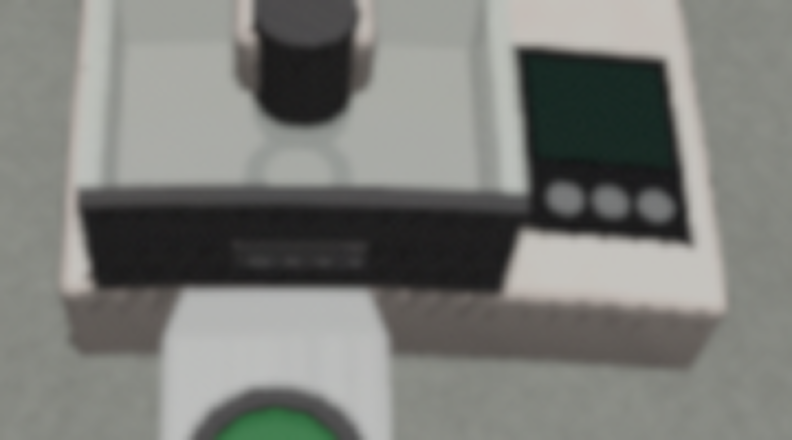

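```bash
python3 - <<'E'
from h import *
c=load('w13');P=lambda u,v:(220+u/4.4,v/4.4)
yaw=lambda d:np.degrees(np.arctan2(d[1],d[0]))
a,b=fonz(c,*P(81,208),84),fonz(c,*P(527,213),84)
print('plate top',a,b,np.linalg.norm(a-b),yaw(b-a),(a+b)/2)
a2,b2=fonz(c,*P(95,288),42),fonz(c,*P(503,292),42)
print('plate bot',a2,b2,np.linalg.norm(a2-b2),yaw(b2-a2),(a2+b2)/2)
a3,b3=fonz(c,*P(65,293),42),fonz(c,*P(722,312),42);print('base front',a3,b3,np.linalg.norm(a3-b3),yaw(b3-a3))
a4,b4=fonz(c,*P(85,355),0),fonz(c,*P(692,367),0);print('base front bottom',a4,b4,np.linalg.norm(a4-b4),yaw(b4-a4))
xm=(b-a)/np.linalg.norm(b-a);n=np.array([-xm[1],xm[0],0])
for u,v in [(234,256),(369,256),(301,240),(301,270)]:
    o,d=fray(c,*P(u,v));k=((a-o)@n)/(d@n);print('slot',(o+k*d).round(1))
o,d=fray(c,*P(302,105));Q=fonz(c,*P(302,105),118);print('barrel bottom-ish',Q)
m=(a+b)/2;print('beam from plate',m+36*n, yaw(n))
# top camera
t=load('top0');print('det top',[onz(t,120+365/6,155+362/6,z).round(1) for z in (118,150,165)])
E
```

```text
plate top [493.76215265 294.65178577  84.        ] [598.4656787  269.75878879  84.        ] 107.6219757616925 -13.373638859733589 [546.11391568 282.20528728  84.        ]
plate bot [493.13596914 296.23976268  42.        ] [599.43850113 270.86195053  42.        ] 109.2898058270985 -13.427017284541963 [546.28723513 283.55085661  42.        ]
base front [485.02698412 296.86693473  42.        ] [659.20920457 255.26761273  42.        ] 179.08084630072588 -13.432139167031124
base front bottom [486.23478629 299.33598635   0.        ] [663.68892478 258.18839315   0.        ] 182.1622784537377 -13.054881828111055
slot [529.2 286.2  59.7]
slot [562.6 278.3  60.3]
slot [545.6 282.3  67.6]
slot [546.  282.2  52.6]
barrel bottom-ish [545.74252212 287.60704133 118.        ]
beam from plate [554.44072705 317.22905367  84.        ] 76.62636114026641
det top [array([549. , 317.1, 118. ]), array([544.4, 310.9, 150. ]), array([542.3, 308. , 165. ])]
```

```bash
cat >> h.py <<'E'
MY=76.6
n=np.array([np.cos(np.radians(MY)),np.sin(np.radians(MY)),0]);xm=np.array([n[1],-n[0],0])
MOUTH=np.array([546.,282.4,60.])
TT=20.36
RM=toolR(MY-90,TT)
cs,sn=np.cos(np.radians(TT)),np.sin(np.radians(TT))
F=np.array([0.4,2.54,1.3])+98*np.array([-cs,sn,0])+16*np.array([sn,cs,0])  # slider origin in tool
def ptool(s,lat=0,up=0):
    """tool pos for slider origin s mm along n from beam"""
    S=MOUTH+36*n+s*n+lat*xm+(up-4)*zh
    return S-RM.apply(F)
E
python3 - <<'E'
from h import *
print(F,RM.apply(F)+ [0,0,0]);print(ptool(-81),ptool(0))
plan([(ptool(-100,up=40),RM,4),(ptool(-81),RM,5)])
E
```

```text
[-85.91077895  51.63632815   1.3       ] [ 24.09379351  95.52561556 -18.52048083]
[511.47755084 143.09946992  74.52048083] [530.24913102 221.89431605  74.52048083]
dp [[-4.7,26.4,1.7],[-4.7,26.3,1.7],[-4.7,26.3,1.8],[-4.6,26.4,1.9],[-0.8,8.8,0.0],[-0.8,8.8,0.0],[-0.8,8.9,0.0],[-0.8,8.8,0.0],[-0.8,8.8,0.0]]
dr [[-0.2,0.0,0.0],[-0.1,0.1,0.0],[-0.2,0.0,0.0],[-0.1,0.1,0.0],[0.0,0.0,0.0],[0.0,0.0,0.0],[0.0,0.0,0.0],[0.0,0.0,0.0],[0.0,0.0,0.0]]
9 end [511.5 143.1  74.5]
```

{"name": "jog_arm", "arguments": {"dp": [[-4.7,26.4,1.7],[-4.7,26.3,1.7],[-4.7,26.3,1.8],[-4.6,26.4,1.9],[-0.8,8.8,0],[-0.8,8.8,0],[-0.8,8.9,0],[0,0,0],[0,0,0]], "dr": [[-0.2,0,0],[-0.1,0.1,0],[-0.2,0,0],[-0.1,0.1,0],[0,0,0],[0,0,0],[0,0,0],[0,0,0],[0,0,0]], "jaw": [1,1,1,1,1,1,1,1,1]}}

```text
t: 21.82
tool_pos: [513.0, 130.6, 90.4]
tool_rot: [0.528, -0.329, 0.623, -0.474]
force: [-0.2, -0.4, -1.3]
grip_width: 15.4
```

```bash
python3 - <<'E'
from h import *
p,R,s=pose();print(p,s['force'],s['grip_width'],s['joint_velocities'].round(3));print((RM.inv()*R).as_rotvec(degrees=True))
c=capture('wrist');save('w14',c);crop('w14',200,0,180,140,4.2)
plan([(ptool(-79),RM,3)])
E
```

```text
[512.97114835 130.63857439  90.35043278] [-0.16477621 -0.41086906 -1.27705718] 15.417268807342698 [-0.     0.     0.001 -0.    -0.001  0.001]
[ 0.67079868  0.51974028 -0.10438973]
dp [[-2.5,6.5,-1.5],[-2.4,6.5,-1.5],[-2.5,6.6,-1.5]]
dr [[-0.2,-0.2,0.0],[-0.2,-0.1,0.1],[-0.3,-0.2,0.0]]
3 end [512.  145.   74.5]
```

View pics/w14_c200.png

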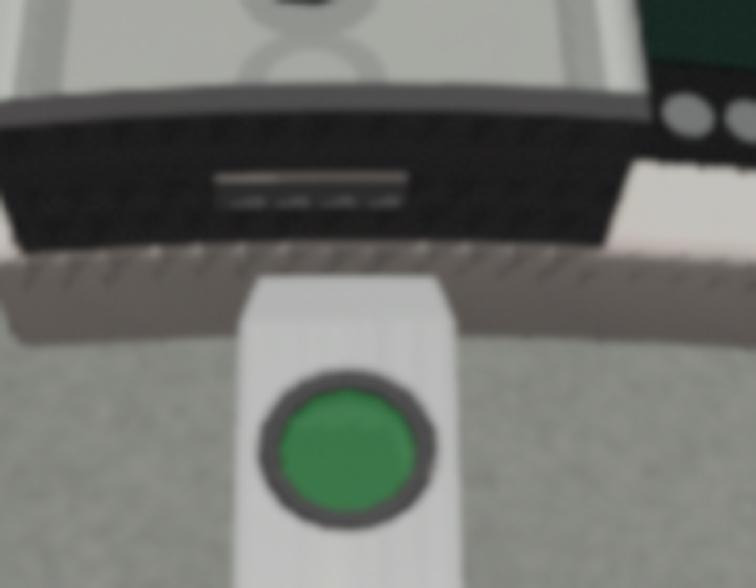

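```bash
python3 - <<'E'
from h import *
c=load('w14');P=lambda u,v:(200+u/4.2,v/4.2)
yaw=lambda d:np.degrees(np.arctan2(d[1],d[0]))
p,R,_=pose()
for z,u1,v1,u2,v2 in [(65,214,173,408,172),(84,130,119,520,110),(42,130,248,520,243)]:
    a,b=fonz(c,*P(u1,v1),z),fonz(c,*P(u2,v2),z);print(z,a,b,np.linalg.norm(b-a),yaw(b-a),(a+b)/2)
a,b=fonz(c,*P(214,190),61),fonz(c,*P(408,190),61);print('slot',a,b,np.linalg.norm(b-a),(a+b)/2)
zt=p[2]-18.5+8
f=fonz(c,*P(347,449),zt);print('filter',f,R.inv().apply(f-p))
for y in (330,560):
  l=fonz(c,*P({330:238,560:233}[y],y),zt);r=fonz(c,*P({330:457,560:461}[y],y),zt);print('plate',np.linalg.norm(l-r),(l+r)/2,R.inv().apply((l+r)/2-p))
print('slider axis yaw from tool', yaw(-R.as_matrix()[:,0]))
q=(ptool(-79)-p);print(q@xm,q@n)
E
```

```text
65 [529.95408199 287.3922626   65.        ] [561.96114638 279.36127268  65.        ] 32.999226809103334 -14.085469126032763 [545.95761419 283.37676764  65.        ]
84 [518.07914679 288.76145446  84.        ] [578.42446869 275.40933583  84.        ] 61.80482948093547 -12.47636217094409 [548.25180774 282.08539514  84.        ]
42 [512.75934188 290.82550445  42.        ] [583.3135506  274.14536339  42.        ] 72.49912740312378 -13.30140964819075 [548.03644624 282.48543392  42.        ]
slot [529.45328827 286.53665078  61.        ] [561.8400103  278.19138923  61.        ] 33.44462817878021 [545.64664928 282.36402     61.        ]
filter [537.22854251 224.06953333  79.84546827] [-86.91337412  43.27253623   0.68420298]
plate 32.722313629661876 [542.197806   243.44937197  79.84546827] [-105.68240098   50.19978579    0.77677471]
plate 32.26314607347327 [533.07112438 207.51520383  79.84546827] [-70.90055797  37.36325219   0.68983265]
slider axis yaw from tool 76.04918707171605
-4.311917535777272 13.769235965129313
```

```bash
sed -i 's/2.54,1.3\]/2.54,0.9]/; s/546.,282.4,60/545.8,282.4,60/' h.py; sed -i 's/^MY=.*/MY=76.65/' h.py; python3 - <<'E'
from h import *
plan([(ptool(-79),RM,4)])
E
```

```text
dp [[-1.8,4.9,-1.1],[-1.9,4.9,-1.0],[-1.8,4.9,-1.1],[-1.9,4.9,-1.0]]
dr [[-0.2,-0.1,0.0],[-0.1,-0.2,0.1],[-0.2,-0.1,0.0],[-0.2,-0.2,0.0]]
4 end [512.2 145.   74.5]
```

{"name": "jog_arm", "arguments": {"dp": [[-2.3,6,-1.3],[-2.3,6,-1.3],[-2.3,6,-1.3],[0,0,0],[0,0,0]], "dr": [[-0.3,-0.3,0],[-0.3,-0.3,0],[-0.3,-0.2,0],[0,0,0],[0,0,0]], "jaw": [1,1,1,1,1]}}

```text
t: 22.5
tool_pos: [512.5, 144.9, 75.3]
tool_rot: [0.53, -0.336, 0.623, -0.467]
force: [0.1, 0.2, -1.4]
grip_width: 16.0
```

```bash
python3 - <<'E'
from h import *
p,R,s=pose();print(p,s['force']);print((RM.inv()*R).as_rotvec(degrees=True),'s,lat,up err',(p-ptool(0))@n,(p-ptool(0))@xm,(p-ptool(0))@zh)
plan([(ptool(-79),RM,1)])
E
```

```text
[512.4557816  144.91941017  75.27719416] [ 0.05331448  0.20318477 -1.44297037]
[-0.23575732 -0.31908883 -0.09805137] s,lat,up err -78.9559973340874 0.2009356375068398 0.7567133304833646
dp [[0.3,0.7,-0.2]]
dr [[0.2,0.3,0.1]]
1 end [512.3 144.9  74.5]
```

{"name": "jog_arm", "arguments": {"dp": [[0.3,0.7,-0.2],[0,0,0]], "dr": [[0.2,0.3,0.1],[0,0,0]], "jaw": [1,1]}}

```text
t: 22.75
tool_pos: [512.4, 144.8, 74.7]
tool_rot: [0.53, -0.334, 0.624, -0.468]
force: [0.9, -0.1, -1.0]
grip_width: 15.9
```

```bash
cat >> h.py <<'E'
def rep():
    p,R,s=pose();e=p-ptool(0);print('t',s['t'],'s %.2f lat %.2f up %.2f'%(e@n,e@xm,e@zh),'rot',(RM.inv()*R).as_rotvec(degrees=True).round(2),'F n/x/z',np.round([s['force']@n,s['force']@xm,s['force'][2]],2),s['moment'].round(2),s['grip_width'])
E
python3 - <<'E'
from h import *
rep()
c=capture('wrist');save('w15',c);crop('w15',200,0,180,140,4.2)
rep()
c=capture('side');save('s15',c);crop('s15',150,130,130,100,6)
E
```

```text
t 22.75 s -79.08 lat 0.14 up 0.13 rot [-0.    0.    0.01] F n/x/z [ 0.11  0.87 -1.01] [-0.33  0.16 -0.04] 15.910200007050015
t 22.8 s -79.05 lat 0.22 up 0.21 rot [ 0.01 -0.    0.01] F n/x/z [ 0.24 -0.09 -1.2 ] [-0.34  0.15  0.01] 16.132237199405257
```

View pics/w15_c200.png

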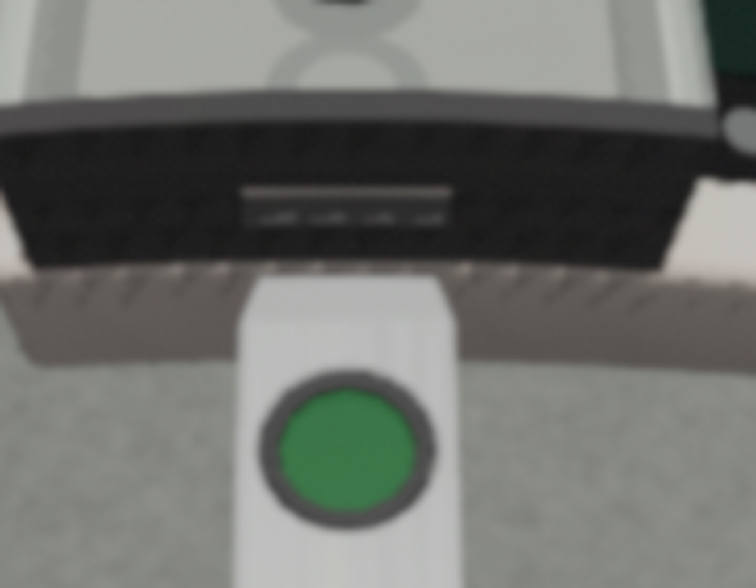

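View pics/s15_c150.png

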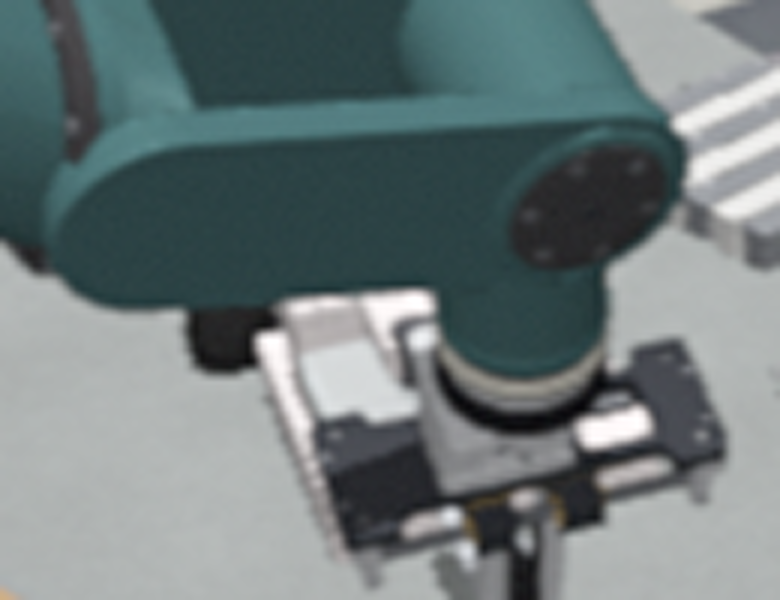

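```bash
python3 - <<'E'
from h import *
c=load('w15')
for nm,P in dict(top=MOUTH+5*zh,bot=MOUTH-5*zh,l=MOUTH-17*xm,r=MOUTH+17*xm,platetop=MOUTH+24*zh,base=MOUTH-18*zh).items(): print(nm,((fproj(c,P)-[200,0])*4.2).round(1))
p,R,_=pose();o=p+R.apply(F)
for nm,d in dict(noseTop=30*n+6*zh,noseBot=30*n+2*zh,noseTop8=30*n+8*zh,filt=8*zh,taper=21*n+8*zh).items(): print(nm,((fproj(c,o+d)-[200,0])*4.2).round(1))
E
```

```text
top [347.9 191. ]
bot [347.9 224.2]
l [241.  209.3]
r [454.8 209.2]
platetop [348.  120.6]
base [347.8 264. ]
noseTop [349.6 268.6]
noseBot [349.5 281.3]
noseTop8 [349.6 262.1]
filt [349.8 436.7]
taper [349.7 312.1]
```

```bash
python3 - <<'E'
from h import *
plan([(ptool(-60),RM,5)])
E
```

```text
dp [[-3.6,1.4,-0.1],[-3.5,1.3,0.0],[-3.6,1.4,-0.1],[-3.5,1.4,0.0],[-3.6,1.4,-0.1]]
dr [[0.0,0.0,0.0],[0.0,0.0,0.0],[0.0,0.0,0.0],[0.0,0.0,0.0],[0.0,0.0,0.0]]
5 end [516.6 163.5  74.5]
```

{"name": "jog_arm", "arguments": {"dp": [[-3.8,1.5,0],[-3.8,1.5,-0.1],[-3.8,1.5,0],[-3.8,1.5,0],[0,0,0]], "dr": [[0,0,0],[0,0,0],[0,0,0],[0,0,0],[0,0,0]], "jaw": [1,1,1,1,1]}}

```text
t: 23.48
tool_pos: [516.6, 162.1, 74.7]
tool_rot: [0.53, -0.333, 0.623, -0.468]
force: [0.4, -0.2, -2.2]
grip_width: 15.9
```

```bash
python3 - <<'E'
from h import *
rep()
c=capture('wrist');save('w16',c);crop('w16',200,0,180,140,4.2)
E
```

```text
t 23.475 s -61.29 lat 0.24 up 0.15 rot [ 0.02 -0.03  0.03] F n/x/z [-0.06  0.47 -2.2 ] [-0.36  0.16  0.01] 15.922812217815514
```

View pics/w16_c200.png

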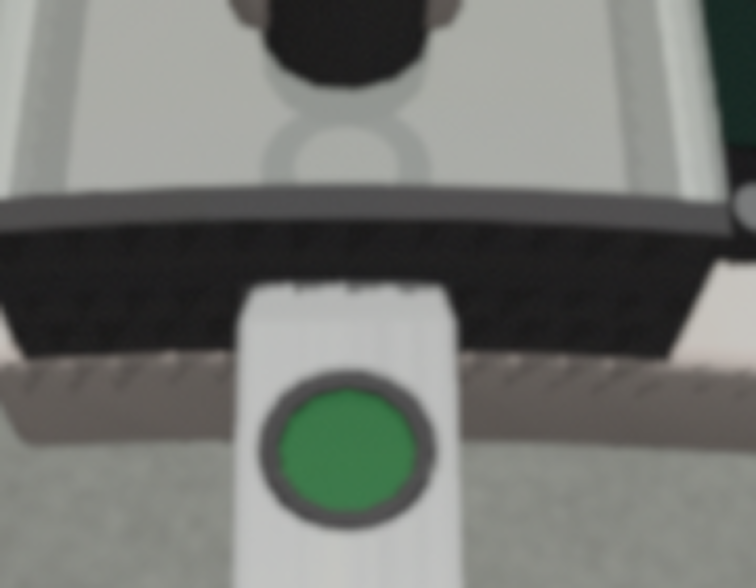

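{"name": "jog_arm", "arguments": {"dp": [[-2.8,1.0,-0.1],[-2.8,1.1,-0.1],[-2.8,1.1,0],[0,0,0]], "dr": [[0,0,0],[0,0,0],[0,0,0],[0,0,0]], "jaw": [1,1,1,1]}}

```text
t: 24.02
tool_pos: [518.6, 171.2, 74.5]
tool_rot: [0.53, -0.333, 0.623, -0.469]
force: [-0.5, -0.2, -1.6]
grip_width: 15.7
```

```bash
python3 - <<'E'
from h import *
rep()
c=capture('wrist');save('w17',c);crop('w17',200,0,180,140,4.2)
E
```

```text
t 24.025 s -51.95 lat 0.08 up 0.01 rot [ 0.03 -0.    0.02] F n/x/z [-0.29 -0.47 -1.59] [-0.35  0.15  0.02] 15.692236107938005
```

View pics/w17_c200.png

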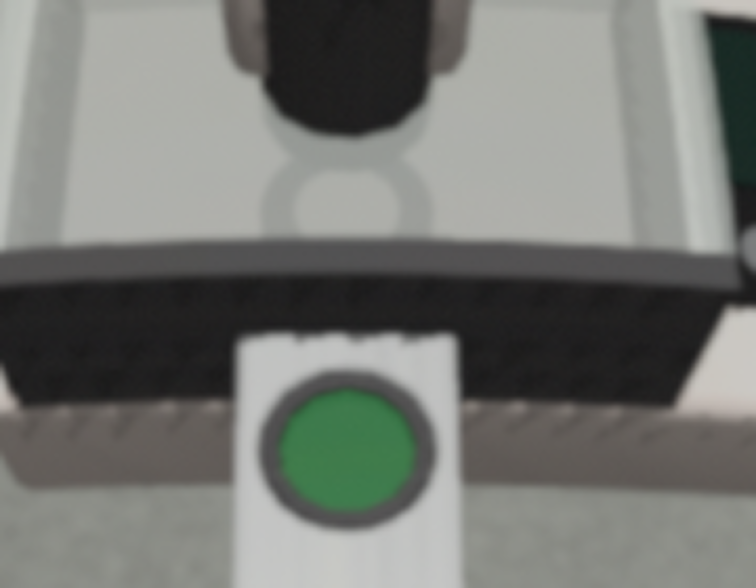

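{"name": "jog_arm", "arguments": {"dp": [[-3.8,1.4,0],[-3.8,1.4,0],[-3.8,1.4,0],[-3.8,1.4,0],[-3.8,1.4,0],[-3.8,1.4,0],[0,0,0]], "dr": [[0,0,0],[0,0,0],[0,0,0],[0,0,0],[0,0,0],[0,0,0],[0,0,0]], "jaw": [1,1,1,1,1,1,1]}}

```text
t: 24.95
tool_pos: [524.5, 196.6, 74.5]
tool_rot: [0.53, -0.333, 0.624, -0.468]
force: [0.1, -0.4, -2.2]
grip_width: 16.1
```

```bash
python3 - <<'E'
from h import *
rep()
c=capture('wrist');save('w18',c);crop('w18',200,0,180,140,4.2)
E
```

```text
t 24.95 s -25.86 lat -0.02 up 0.02 rot [ 0.01 -0.    0.03] F n/x/z [-0.37  0.22 -2.16] [-0.34  0.14 -0.01] 16.092241968869992
```

View pics/w18_c200.png

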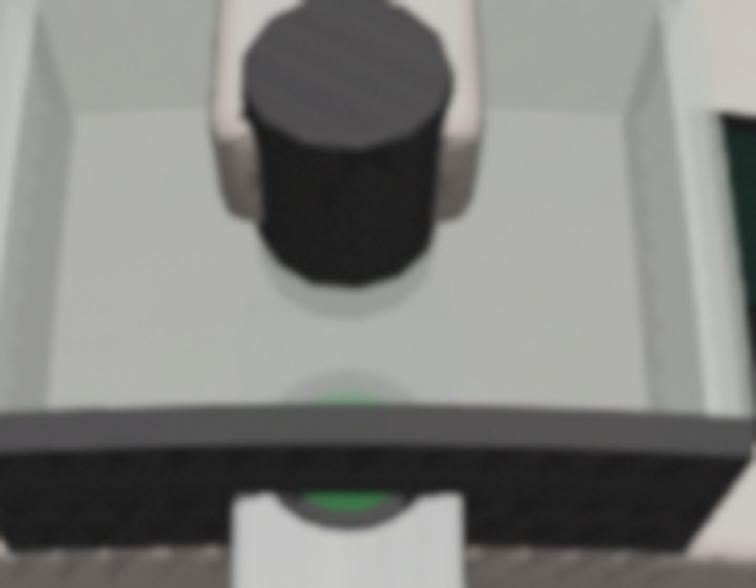

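{"name": "jog_arm", "arguments": {"dp": [[-3.8,1.4,0],[-3.8,1.4,0],[-3.8,1.4,0],[-3.8,1.4,0],[-3.8,1.4,0],[-3.4,1.3,0],[0,0,0],[0,0,0]], "dr": [[0,0,0],[0,0,0],[0,0,0],[0,0,0],[0,0,0],[0,0,0],[0,0,0],[0,0,0]], "jaw": [1,1,1,1,1,1,1,1]}}

```text
t: 26.0
tool_pos: [530.4, 221.3, 74.5]
tool_rot: [0.53, -0.333, 0.624, -0.468]
force: [0.4, -0.0, -1.5]
grip_width: 15.9
```

```bash
python3 - <<'E'
from h import *
rep()
c=capture('wrist');save('w19',c);crop('w19',200,0,180,140,4.2)
E
```

```text
t 26.0 s -0.49 lat -0.01 up -0.06 rot [0.01 0.01 0.02] F n/x/z [ 0.06  0.35 -1.46] [-0.43  0.16 -0.04] 15.869085523150513
```

View pics/w19_c200.png

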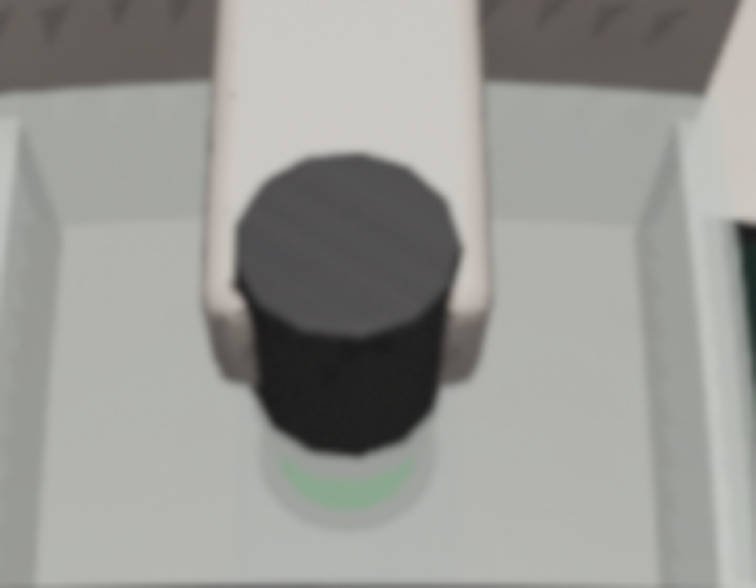

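```bash
python3 - <<'E'
from h import *
c=load('w19');P=lambda u,v:(200+u/4.2,v/4.2)
rel=lambda Q:((Q-(MOUTH+36*n))@n,(Q-(MOUTH+36*n))@xm)
f=fonz(c,*P(349,455),118);l=fonz(c,*P(252,400),118);r=fonz(c,*P(442,400),118)
w=np.linalg.norm(l-r);print('barrel width@118',w,'front',rel(f),'axis',rel(f+w/2*n))
for z in (150,155,160,165): 
    Q=fonz(c,*P(349,245),z);l=fonz(c,*P(237,245),z);r=fonz(c,*P(461,245),z);print(z,rel(Q),np.linalg.norm(l-r))
p,R,_=pose();fl=fonz(c,*P(347,449),64);print('filter by camera',rel(fl), 'ring front',rel(fonz(c,*P(347,530),64)))
print([ (round(float(rel(fonz(c,*P(u,v),42))[0]),1)) for u,v in [(349,225)]])
d=c['z_map'];Rc,o=cam(c)
def dp(u,v):
    oo,dd=fray(c,u,v);return oo+dd*d[int(v),int(u)]/(Rc@dd)[2]
for uv in [(349,200),(349,245),(349,300),(349,500),(349,575)]: Q=dp(*P(*uv));print(uv,Q.round(1),rel(Q))
E
```

```text
barrel width@118 19.70837189390066 front (np.float64(-26.266990216490758), np.float64(-0.07795125915644503)) axis (np.float64(-16.412804269540434), np.float64(-0.0779512591564801))
150 (np.float64(-20.542086299810205), np.float64(-0.11406057928585304)) 18.383907781162154
155 (np.float64(-23.64208216346163), np.float64(-0.12349447110695949)) 17.451696747057987
160 (np.float64(-26.742078027113), np.float64(-0.13292836292807908)) 16.519485712953696
165 (np.float64(-29.84207389076445), np.float64(-0.14236225474929565)) 15.587274678849504
filter by camera (np.float64(-2.3983810602181768), np.float64(-0.2744456147539683)) ring front (np.float64(-15.057945965958341), np.float64(-0.28024455774880336))
[50.6]
(349, 200) [555.3 322.8 117.7] (np.float64(5.5572547418697695), np.float64(-0.046930598421164024))
(349, 245) [554.1 317.7 116.4] (np.float64(0.267215538134066), np.float64(-0.05073381659069979))
(349, 300) [552.2 309.5 118.7] (np.float64(-8.180857393979325), np.float64(-0.06196713827331379))
(349, 500) [549.9 299.7  84.1] (np.float64(-18.21101231877411), np.float64(-0.02582083431598429))
(349, 575) [547.6 290.3  82.7] (np.float64(-27.926522189133696), np.float64(-0.03194423337407799))
```

{"name": "jog_arm", "arguments": {"dp": [[-0.9,0.3,0],[-0.9,0.3,0],[0,0,0],[0,0,0],[0,0,0],[0,0,0]], "dr": [[0,0,0],[0,0,0],[0,0,0],[0,0,0],[0,0,0],[0,0,0]], "jaw": [1,1,1,1,1,1]}}

```text
t: 26.8
tool_pos: [530.9, 222.9, 74.5]
tool_rot: [0.53, -0.333, 0.624, -0.469]
force: [0.2, 0.2, -1.4]
grip_width: 16.0
```

```bash
python3 - <<'E'
from h import *
rep()
c=capture('wrist');save('w20',c);rep();print(pose()[2]['joint_velocities'].round(4))
c=capture('side');save('s20',c);c=capture('top');save('t20',c)
rep()
E
```

```text
t 26.8 s 1.19 lat 0.10 up 0.02 rot [0.02 0.04 0.01] F n/x/z [ 0.24  0.14 -1.36] [-0.41  0.09  0.02] 15.984553906031794
t 26.85 s 1.19 lat 0.08 up 0.03 rot [0.02 0.05 0.01] F n/x/z [-0.54  0.24 -0.89] [-0.31  0.17  0.02] 15.710147497852743
[ 0.0021 -0.0001  0.0006 -0.0005 -0.0015  0.0014]
t 26.95 s 1.23 lat 0.09 up 0.05 rot [0.02 0.04 0.01] F n/x/z [ 0.22 -0.12 -0.95] [-0.35  0.13 -0.05] 16.223063006961784
```

View pics/w20.png

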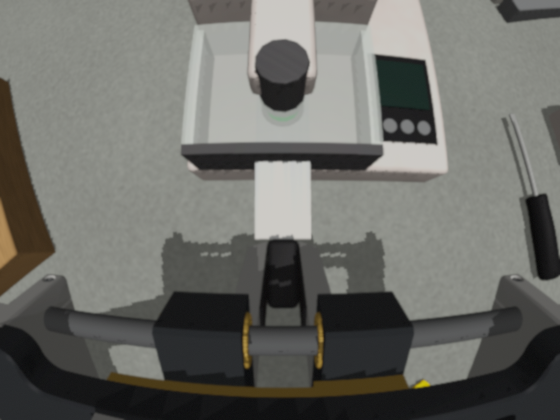

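View pics/s20.png

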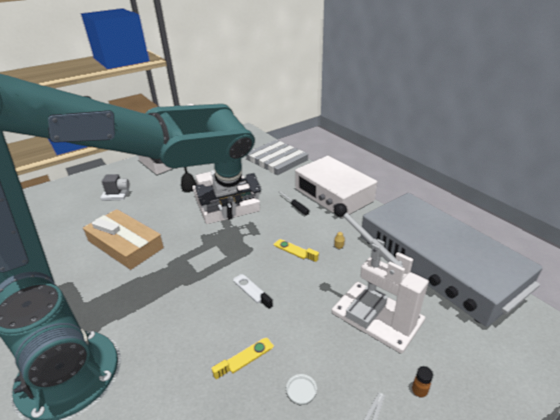

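In the wrist view, the slider runs through the slot below the barrel at (283,75), with the filter's edge at (283,115). The side view shows the lever up (knob at 340,210) and everything else in place. I'm handing in.

```bash
python3 -c "
from h import *
print(sign_off());rep()"
```

```text
the job is handed in; nothing more can be done
None
the job is handed in; nothing more can be done
```

The job is handed in at about 27 s of the 72 s allowed. The slider is still gripped, with its nose through the slot and the filter under the detector. `sign_off` gave no verdict.

**Press:** I gripped the lever's knob and pulled it down to its stop. The lever angle worked out to about 0.61 rad, with 24 N upward at the wrist. I kept hold of it all the way back up and released it at the top. The side view then showed the lever up and the filter looking flush with the plate.

**Slider:** I gripped it by the handle, lifted it about 12 mm, drew it out and passed it through the slot with no noticeable rise in force.

**Last checks:**
- **Along the slot direction:** the arm's own position puts the filter 1.2 mm past the beam axis. The wrist camera, read just before the final 1.7 mm nudge, puts it about 0.7 mm short. They disagree by about 2 mm, probably because the slider sat slightly back in the press; both are within the 5 mm limit.
- **Sideways:** the filter is within 0.3 mm of the beam axis.
- **Height:** it matches the target to about 0.1 mm by arm position. The camera read the slider about 1 to 2 mm lower than the arm did. I did not probe the slot's clearance.
- **Level and still:** the tool was within 0.1° of the planned pose, and the plate read level to within about 1 mm along its length by depth before it was inserted. Joint speeds were about 0.002 rad/s.
- **Force:** sideways force was under 0.6 N, and the rest looked like the slider's own weight, so it is not leaning on the slot.
- **Other objects:** in the last side view the objects on the bench that I could see were where they started; I checked by eye only.

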